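# Deburr tube offcuts in the bead pot

### The arm

A 6-joint arm with a two-finger parallel gripper is mounted at the origin on the work surface. World frame = base frame: x ahead of the robot, y to its left, z up, the work surface at z = 0. Lengths are in m, angles in rad, forces in N, time in s.
With the tool pointing down it reaches from about 0.375 to 0.9 m from the base axis. Payload 3.1 kg.
Tool frame: the origin (TCP) lies at the very end of the fingers, on their centre line; the grasp point (between the pads) lies 19 mm behind it; z points along the fingers, y is the direction in which the jaws open and shut (so a half turn about z gives the same grasp; the last joint's range is limited). The gripper opens to 85 mm and grips with 20 to 120 N. Pads are 22 mm wide; open, the fingers measure 114 mm over their backs; the gripper's body (76 mm by 85 mm) begins 54 mm behind the grasp point. The pads swing forward as they close: fully open they stand 13 mm farther back than shut.
Start: joints at [-1.377, 0.527, 1.433, -0, 1.181, -0.178], TCP at [0.227, -0.582, 0.231] pointing down, gripper open.
Joint ranges: [-3.08, 3.08], [-0.75, 2.2], [0.22, 2.44], [-1.43, 4.57], [0, 2.65], [-2.85, 2.85]. Speed limits (rad/s): [2.79, 2.79, 3.14, 3.14, 3.14, 3.14].

### API

Orientations are given as a unit quaternion [x, y, z, w].
In Python, from station import manip gives the robot as it stands.
- The arm moves only by the tool send_rows, never from a script. Its argument "motion" is a list of rows, each an object with "gripper": the finger opening in mm, from 0 to 85.4; "travel": the shift along the tool's x, y, z in mm, a list of three; "rotation": the turn, a rotation vector about the tool's x, y, z in degrees, a list of three. In form: [{"gripper": gripper, "travel": [x, y, z], "rotation": [ax, ay, az]}, ...]. A call has 1 to 12 rows; each row shifts and turns the commanded pose from where the row before left it, along the tool's axes as they then stand; what a row does not reach is not made up. A row lasts 1/12 s, in which the tool goes at most 41.7 mm and 7.16 degrees, less where a joint would pass 70% of its speed; a pose out of reach is approached as far as the arm can. A call is refused whole if a number of a shift passes 41.7 or a number of a turn 7.16, either way. A call with a gripper value outside its range is refused whole. The fingers move at their own pace and stop on an object; "newtons" is the grip in N (left out, the last holds). Time passes only in rows, so rows that do not move let the fingers close. It gives the time, the measured TCP pose, the force and the opening at its end, in the units of the state.
- manip.sense(): the state, without advancing time (a new reading comes with each control period).
- manip.snapshot(name): name is "scene" or "top" or "wrist"; returns the picture (420x560x3 uint8, red, green, blue); there is no depth.
- manip.calibration(name): a dict with "fx", "fy", "cx", "cy" (pixels), "cam_to_world" (4x4, takes a point from camera to world coordinates). Camera axes: x right, y down, z forward; pixel columns grow to the right and rows downward; lengths in m; the calibration is good to about 2 mm. A picture is of the moment at which its call begins: read the wrist's pose just before it. calibration takes no time and is no camera call; for the wrist camera it gives the pose at the moment of the call.
- manip.sign_off(): hands the job in, once; it reports no verdict.
The state is a dict: "t": time; "q": joint angles; "qd": joint speeds; "tau": joint torques, N m; "tcp_pos": TCP position; "tool_rot": TCP orientation; "force": force on the tool from outside, world axes, zero at the start; "ft_torque": the same for the moment, N m; "finger_gap": opening from 0.0 (shut) to 1.0 (fully open).
Only numpy, scipy, OpenCV 4.12 (cv2) and the standard library are available. Lean on these libraries where they do the work, as an engineer would, in place of code of your own. Each camera call takes 0.05 s, during which the arm holds its last target. There are 200 camera calls.

### The job

Clamp the deburring pot first by pressing its red sprung lever down until it clicks and stays down, then put every square tube offcut from the bench into the pot. Take the stirring rod from its yellow holder and, with its foot near the bottom among the beads, stir three full turns clockwise (seen from above), about half-way out from the middle, so that the beads of every colour are moved round and none leaves the pot. Stand the rod back in its holder, and do not disturb the brush and the welding magnet lying about.

Things in the scene. Friction and masses are not known exactly. Their poses are not given: they have to be found in the camera images.
- pot_floor (a point): Centre of the pot's inner floor, 16 mm above the bench. The pot is round, fixed, 160 mm inner and 168 mm outer diameter, inside depth 54 mm (rim 70 mm above the bench), vertical walls 4 mm; it is on a grey base plate 255 x 254 mm, 10 mm thick. Axes: z up, x towards the lever's hinge end (far side), y to the left; the lever runs along the pot's right side (-y), its centre line 130 mm from the pot's centre.
- lever_hinge (a point): Hinge axis of the hold-down lever, 75 mm above the bench (the hinge runs along the station's y). From here the lever's straight arm reaches back along the station's -x past the pot.
- lever (a joint): Red sprung hold-down lever, hinged at its far end: 0 rad = up (arm 0.55 rad above level), 0.60 rad = fully down on its stop (0.05 rad below level). It springs back up when let go before about 0.44 rad, with up to about 9 N at the pad; beyond that it snaps down by itself to 0.60 and its detent keeps it there.
- lever_pad (a point): Centre of the upper face of the lever's red hand pad (64 mm along the arm x 32 mm wide x 16 mm thick), 180 mm from the hinge along the arm. About 176 mm above the bench when the lever is up, 74 mm when down; it swings in a vertical arc about the hinge.
- tube0_mid (a point): Centre of a sawn square steel tube offcut, 20 x 20 mm and 26 mm long, about 45 g, smooth and oily,, standing on its end on the bench (z axis along its length, x and y square to its sides). Between two and four such offcuts are present; an absent one reads None throughout.
- tube1_mid (a point): Centre of a sawn square steel tube offcut, 20 x 20 mm and 26 mm long, about 45 g, smooth and oily,, standing on its end on the bench (z axis along its length, x and y square to its sides). Between two and four such offcuts are present; an absent one reads None throughout.
- tube2_mid (a point): Centre of a sawn square steel tube offcut, 20 x 20 mm and 26 mm long, about 45 g, smooth and oily,, standing on its end on the bench (z axis along its length, x and y square to its sides). Between two and four such offcuts are present; an absent one reads None throughout.
- tube3_mid (a point): Centre of a sawn square steel tube offcut, 20 x 20 mm and 26 mm long, about 45 g, smooth and oily,, standing on its end on the bench (z axis along its length, x and y square to its sides). Between two and four such offcuts are present; an absent one reads None throughout.
- bead0_center (a point): Centre of a chunky white ceramic bead, 22 mm diameter, 15 g, loose in the pot. There are eight: two each of white, blue, brick-red and green.
- bead1_center (a point): Centre of a chunky blue ceramic bead, 22 mm diameter, 15 g, loose in the pot. There are eight: two each of white, blue, brick-red and green.
- bead2_center (a point): Centre of a chunky brick-red ceramic bead, 22 mm diameter, 15 g, loose in the pot. There are eight: two each of white, blue, brick-red and green.
- bead3_center (a point): Centre of a chunky green ceramic bead, 22 mm diameter, 15 g, loose in the pot. There are eight: two each of white, blue, brick-red and green.
- bead4_center (a point): Centre of a chunky white ceramic bead, 22 mm diameter, 15 g, loose in the pot. There are eight: two each of white, blue, brick-red and green.
- bead5_center (a point): Centre of a chunky blue ceramic bead, 22 mm diameter, 15 g, loose in the pot. There are eight: two each of white, blue, brick-red and green.
- bead6_center (a point): Centre of a chunky brick-red ceramic bead, 22 mm diameter, 15 g, loose in the pot. There are eight: two each of white, blue, brick-red and green.
- bead7_center (a point): Centre of a chunky green ceramic bead, 22 mm diameter, 15 g, loose in the pot. There are eight: two each of white, blue, brick-red and green.
- rod_mid (a point): Middle of the stirring rod, 65 mm above its foot. The rod is straight, 130 mm long overall and about 90 g: a 16 mm round wooden shaft with a rounded black foot of the same width at the bottom, and at the top a square orange rubber grip, 20 x 20 mm, from 80 to 130 mm above the foot's end, the place to hold it. z axis runs from foot to grip, x and y square to the grip's flats.
- rod_tip (a point): Lowest point of the stirring rod's rounded foot. An offcut can wedge between the rod and the pot's wall where the rod runs closer than about 30 mm to the wall; half-way out it cannot.
- holder_floor (a point): Centre of the inner floor of the rod's yellow holder, 6 mm above the bench: an upright fixed tube, 24 mm bore, whose mouth flares from 58 mm above the bench to about 46 mm wide at 74 mm above the bench, on a 90 x 90 mm foot plate 6 mm thick. The rod stands in it foot down, leaning by up to about 0.16 rad.
- brush: Brush lying at the far left, not part of the job.
- magnet: Orange welding magnet 70 x 40 x 20 mm at the near right, not part of the job.
There are look-alikes about, which are no part of the job. Of the things that look like the part that bears holder_floor, the largest one is meant.

How it is judged:
On the way, in this order (a step that is already met when the one before it is completed fails the run):
1. the hold-down lever is pressed down past its detent and stays there (value of joint lever above 0.52 rad), for 0.3 s.
2. every tube offcut lies in the pot, let go (horizontal distance between each of tube0_mid, tube1_mid, tube2_mid, tube3_mid and pot_floor below 0.079 m and z of tube0_mid in the frame of pot_floor between -0.004 and 0.052 m and contact force between the fingers and tube0 below 0.1 N and z of tube1_mid in the frame of pot_floor between -0.004 and 0.052 m and contact force between the fingers and tube1 below 0.1 N and z of tube2_mid in the frame of pot_floor between -0.004 and 0.052 m and contact force between the fingers and tube2 below 0.1 N and z of tube3_mid in the frame of pot_floor between -0.004 and 0.052 m and contact force between the fingers and tube3 below 0.1 N), for 0.2 s.
3. first counted clockwise turn: the rod's foot, down among the beads, passes the pot's far side (z of rod_tip in the frame of pot_floor below 0.02 m and x of rod_tip in the frame of pot_floor above 0.012 m and y of rod_tip in the frame of pot_floor between -0.012 and 0.012 m and horizontal distance between rod_tip and pot_floor below 0.08 m), for 0.02 s.
4. first counted clockwise turn: the rod's foot, down among the beads, passes the pot's right side (z of rod_tip in the frame of pot_floor below 0.02 m and y of rod_tip in the frame of pot_floor below -0.012 m and x of rod_tip in the frame of pot_floor between -0.012 and 0.012 m and horizontal distance between rod_tip and pot_floor below 0.08 m), for 0.02 s.
5. first counted clockwise turn: the rod's foot, down among the beads, passes the pot's near side (z of rod_tip in the frame of pot_floor below 0.02 m and x of rod_tip in the frame of pot_floor below -0.012 m and y of rod_tip in the frame of pot_floor between -0.012 and 0.012 m and horizontal distance between rod_tip and pot_floor below 0.08 m), for 0.02 s.
6. first counted clockwise turn: the rod's foot, down among the beads, passes the pot's left side (z of rod_tip in the frame of pot_floor below 0.02 m and y of rod_tip in the frame of pot_floor above 0.012 m and x of rod_tip in the frame of pot_floor between -0.012 and 0.012 m and horizontal distance between rod_tip and pot_floor below 0.08 m), for 0.02 s.
7. second counted clockwise turn: the rod's foot, down among the beads, passes the pot's far side (all of step 3), for 0.02 s.
8. second counted clockwise turn: the rod's foot, down among the beads, passes the pot's right side (all of step 4), for 0.02 s.
9. second counted clockwise turn: the rod's foot, down among the beads, passes the pot's near side (all of step 5), for 0.02 s.
10. second counted clockwise turn: the rod's foot, down among the beads, passes the pot's left side (all of step 6), for 0.02 s.
At the end, for the whole second after the job is handed in: Lever held down (over 0.52 rad); all offcuts and beads inside the pot (centres within 79 mm of its axis, at most 52 mm above its floor); of each colour a bead over 15 mm from its start; rod at rest in its holder (foot within 14 mm of centre, 12 mm of floor, tilt under 0.25 rad) (value of joint lever above 0.52 rad and horizontal distance between each of tube0_mid, tube1_mid, tube2_mid, tube3_mid, bead0_center, bead1_center, bead2_center, bead3_center, bead4_center, bead5_center, bead6_center, bead7_center and pot_floor below 0.079 m and z of tube0_mid in the frame of pot_floor between -0.004 and 0.052 m and z of tube1_mid in the frame of pot_floor between -0.004 and 0.052 m and z of tube2_mid in the frame of pot_floor between -0.004 and 0.052 m and z of tube3_mid in the frame of pot_floor between -0.004 and 0.052 m and z of bead0_center in the frame of pot_floor between -0.004 and 0.052 m and z of bead1_center in the frame of pot_floor between -0.004 and 0.052 m and z of bead2_center in the frame of pot_floor between -0.004 and 0.052 m and z of bead3_center in the frame of pot_floor between -0.004 and 0.052 m and z of bead4_center in the frame of pot_floor between -0.004 and 0.052 m and z of bead5_center in the frame of pot_floor between -0.004 and 0.052 m and z of bead6_center in the frame of pot_floor between -0.004 and 0.052 m and z of bead7_center in the frame of pot_floor between -0.004 and 0.052 m and distance of any of bead0_center, bead4_center from where it was at the start of the episode above 0.015 m and distance of any of bead1_center, bead5_center from where it was at the start of the episode above 0.015 m and distance of any of bead2_center, bead6_center from where it was at the start of the episode above 0.015 m and distance of any of bead3_center, bead7_center from where it was at the start of the episode above 0.015 m and horizontal distance between rod_tip and holder_floor below 0.014 m and z of rod_tip in the frame of holder_floor below 0.012 m and angle between rod_mid's own z axis and vertical below 0.25 rad and linear speed of each of rod, tube0, tube1, tube2, tube3 below 0.03 m/s); the robot touches nothing.
It fails at once if a bystanding tool is shifted by more than 40 mm (distance of any of brush, magnet from where it was at the start of the episode above 0.04 m).
Of tube0, tube1, tube2, tube3 only 2 to 4 are there at a start; the rules pass over those that are not, and their reading is None.
At some moment in a run one of tube0, tube1, tube2, tube3 may be knocked a few centimetres aside while the robot is not near it.
Once in a run the grip may slacken for a moment while it holds something.
It also fails if it takes over 210 s, if anything falls off the work surface, if the arm or the gripper's body presses on something with over 40 N, if the wrist force passes 120 N, or if a joint passes its speed limit or range.

## Working session

There is one attempt and no reset: what is moved stays moved. The work goes in short steps, Python scripts to look and compute and a tool call to move; the robot and the scene stay as the last step left them, time stands still between calls to the robot, and variables do not carry over. Pictures are saved under pics/ and viewed, about 12 in all and at most 16, crops included, and the job is handed in when it is done.

Besides the shell and the picture viewer there is one more tool, called after "Request:" by a JSON object that holds its "method" and its "body". send_rows: Moves the arm, as the interface text tells. Its arguments: {"type":"object","properties":{"motion":{"type":"array","items":{"type":"object","properties":{"gripper":{"type":"number"},"travel":{"type":"array","items":{"type":"number"}},"rotation":{"type":"array","items":{"type":"number"}}}}},"newtons":{"type":"number"}},"required":["motion"]}

```bash
ls; mkdir -p pics; cat > h.py <<'E'
import numpy as np, cv2
from station import manip
def shot(n,f,crop=None,scale=1):
    c=manip.calibration(n); im=np.asarray(manip.snapshot(n)); np.savez('pics/'+f+'.npz',im=im,**{k:np.array(v) for k,v in c.items()})
    o=im
    if crop: o=o[crop[1]:crop[3],crop[0]:crop[2]]
    cv2.imwrite('pics/'+f+'.png',cv2.resize(o,None,fx=scale,fy=scale,interpolation=cv2.INTER_CUBIC)[...,::-1]); return c,im
def ray(c,u,v,z):
    T=np.array(c['cam_to_world']); d=T[:3,:3]@np.array([(u-c['cx'])/c['fx'],(v-c['cy'])/c['fy'],1]); p=T[:3,3]; return p+d*(z-p[2])/d[2]
def proj(c,P):
    T=np.linalg.inv(np.array(c['cam_to_world'])); q=T[:3,:3]@np.array(P)+T[:3,3]; return np.array([c['fx']*q[0]/q[2]+c['cx'],c['fy']*q[1]/q[2]+c['cy']])
E
python3 - <<'E'
from h import *
s=manip.sense(); print({k:np.round(v,3) for k,v in s.items()})
for n in('top','scene'):
    c,im=shot(n,n+'0',scale=1.42); print(n,c)
E
```

```text
pics
{'t': np.float64(0.0), 'q': array([-1.378,  0.528,  1.434, -0.   ,  1.181, -0.179]), 'qd': array([ 0.   , -0.   , -0.   ,  0.001,  0.   ,  0.   ]), 'tau': array([ 0.0000e+00, -4.4234e+01, -1.7803e+01, -0.0000e+00,  8.0000e-03,
       -0.0000e+00]), 'tcp_pos': array([ 0.227, -0.582,  0.23 ]), 'tool_rot': array([ 0.983,  0.185, -0.   , -0.001]), 'force': array([-0.221,  0.052,  0.197]), 'ft_torque': array([ 0.025, -0.017,  0.022]), 'finger_gap': np.float64(1.001)}
top {'fx': 522.4431739957555, 'fy': 522.4431739957555, 'cx': 284.29044287133587, 'cy': 211.33655140784964, 'cam_to_world': array([[ 0.016283  , -0.98596939,  0.16613014,  0.32847153],
       [-0.99984431, -0.01718592, -0.00399885, -0.02667823],
       [ 0.00679785, -0.16603916, -0.98609573,  1.30984132],
       [ 0.        ,  0.        ,  0.        ,  1.        ]])}
scene {'fx': 546.7380044189151, 'fy': 546.7380044189151, 'cx': 281.50171162999493, 'cy': 212.31116061420394, 'cam_to_world': array([[ 0.74413352,  0.48901649, -0.45511336,  1.07935137],
       [ 0.66781939, -0.56169593,  0.48837991, -0.63980574],
       [-0.0168095 , -0.66735339, -0.74455147,  1.01567679],
       [ 0.        ,  0.        ,  0.        ,  1.        ]])}
```

View pics/top0.png

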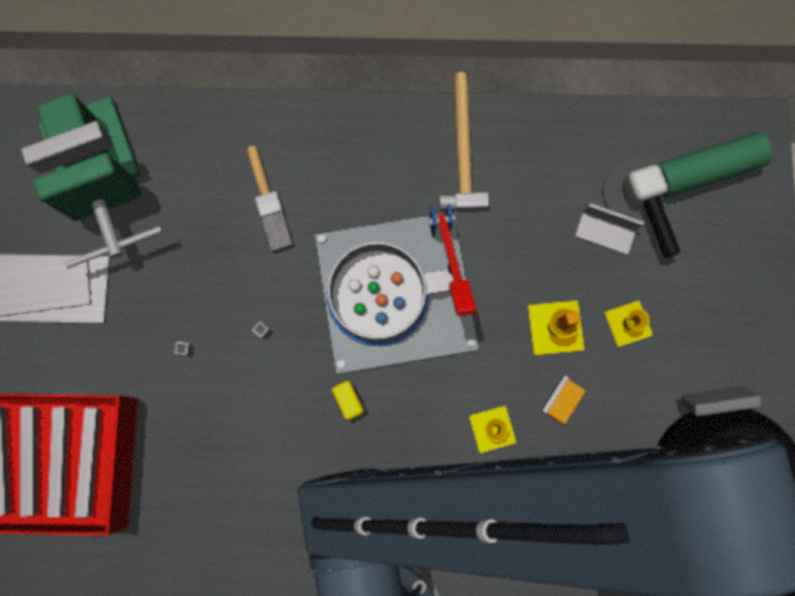

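View pics/scene0.png

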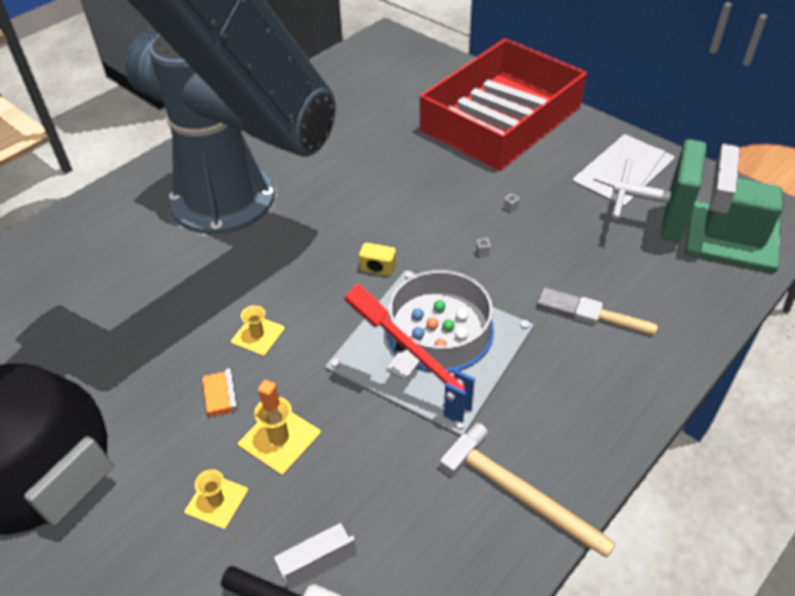

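The top view shows two offcuts, at display (182,348) and (260,329), and the pot at (378,290). The lever runs from its hinge at (441,222) to its pad at (462,297). There are three yellow holders: (557,327) with the rod, (630,323) and (493,429). The one with the rod has the largest plate. Next I'll measure these.

```bash
cat > m.py <<'E'
from h import *
d=np.load('pics/top0.npz'); im=d['im']; c={k:d[k] for k in d.files if k!='im'}
s=1.42
hsv=cv2.cvtColor(im,cv2.COLOR_RGB2HSV)
# yellow plates
y=((hsv[...,0]>22)&(hsv[...,0]<34)&(hsv[...,1]>150)&(hsv[...,2]>150)).astype(np.uint8)
n,l,st,ce=cv2.connectedComponentsWithStats(y)
for i in range(1,n):
    if st[i,4]<200: continue
    v,u=np.where(l==i); P=np.array([ray(c,a,b,.006)[:2] for a,b in zip(u,v)],np.float32)
    r=cv2.minAreaRect(P); print('yellow',ce[i]*s,'rect',np.round(r[0],4),np.round(r[1],4),round(r[2],1))
# grey plate
g=((hsv[...,1]<60)&(hsv[...,2]>105)).astype(np.uint8); g[:150]=0;g[262:]=0;g[:,:215]=0;g[:,345:]=0
v,u=np.where(g); P=np.array([ray(c,a,b,.010)[:2] for a,b in zip(u,v)],np.float32)
r=cv2.minAreaRect(P); print('plate',np.round(r[0],4),np.round(r[1],4),r[2], len(P))
# tubes
for (a,b) in((182,348),(260,329)):
    a=int(a/s);b=int(b/s); w=im[b-12:b+13,a-12:a+13].max(2).astype(int); m=(w>110); vv,uu=np.where(m); 
    print('tube px',(uu.mean()+a-12)*s,(vv.mean()+b-12)*s,m.sum(),np.round(ray(c,uu.mean()+a-12,vv.mean()+b-12,.02),4))
    P=np.array([ray(c,x+a-12,q+b-12,.026)[:2] for x,q in zip(uu,vv)],np.float32); print(cv2.minAreaRect(P))
# red lever
rd=(((hsv[...,0]<6)|(hsv[...,0]>174))&(hsv[...,1]>180)&(hsv[...,2]>100)).astype(np.uint8); rd[:,:290]=0;rd[250:]=0
v,u=np.where(rd);print('lever',u.min()*s,u.max()*s,v.min()*s,v.max()*s)
a=im[130:275,205:350]; b=im[190:270,360:470]
cv2.imwrite('pics/c1.png',np.hstack([cv2.resize(a,(560,560),interpolation=2)])[...,::-1])
E
python3 m.py
```

```text
yellow [552.56044199 328.17690608] rect [ 0.5044 -0.3023] [0.089  0.0886] 6.4
yellow [626.74315789 323.30357143] rect [ 0.5145 -0.4333] [0.0657 0.0698] 20.2
yellow [346.57987768 399.58452599] rect [0.3707 0.0645] [0.0597 0.0331] 27.6
yellow [491.37925811 428.85097372] rect [ 0.3247 -0.1887] [0.0656 0.0659] 16.6
plate [ 0.5649 -0.0165] [0.2554 0.2565] 10.428256034851074 7813
tube px 180.9442553191489 346.9936170212766 47 [0.4562 0.3545 0.02  ]
((0.4553961455821991, 0.3533349931240082), (0.021552324295043945, 0.021651223301887512), 84.24081420898438)
tube px 259.19176470588235 329.07803921568626 51 [0.49 0.22 0.02]
((0.4898400604724884, 0.2189403474330902), (0.02149254083633423, 0.020733650773763657), 46.676185607910156)
lever 438.78 474.28 214.42 313.82
```

View pics/c1.png

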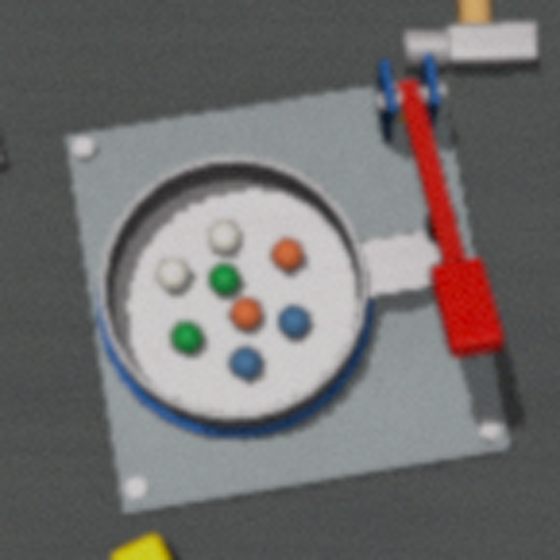

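```bash
python3 - <<'E'
from h import *
d=np.load('pics/top0.npz'); c={k:d[k] for k in d.files if k!='im'}
k=560/145
f=lambda a,b,z:ray(c,205+a/k-.5,130+b/k-.5,z)
pot=f(238,294,.07); yaw=np.radians(10.2); R=np.array([[np.cos(yaw),-np.sin(yaw)],[np.sin(yaw),np.cos(yaw)]])
print('pot',pot,'rimw',np.linalg.norm(f(104,294,.07)-f(372,294,.07)),np.linalg.norm(f(238,158,.07)-f(238,430,.07)))
h=f(411,95,.075); p=f(468,306,.176)
for n,q in(('hinge',h),('pad',p),('plate',np.array([.5649,-.0165]))): print(n,q,R.T@(q[:2]-pot[:2]))
for q in [(434,268),(485,260),(502,345),(455,355)]: print(f(*q,.176))
# scene cross-check: project pot rim & pad to scene
e=np.load('pics/scene0.npz'); ce={k:e[k] for k in e.files if k!='im'}
im=e['im'].copy()
for a in np.linspace(0,6.28,40):
    cv2.circle(im,tuple(int(round(t)) for t in proj(ce,[pot[0]+.08*np.cos(a),pot[1]+.08*np.sin(a),.07])),0,(0,255,0),-1)
for P in (p,h,[.5044,-.3023,.006],[.4552,.3533,.026],[.4898,.2189,.026]): cv2.circle(im,tuple(int(round(t)) for t in proj(ce,P)),1,(255,0,255),-1)
cv2.imwrite('pics/ov.png',cv2.resize(im[120:340,160:400],None,fx=2.7,fy=2.7,interpolation=2)[...,::-1])
E
```

```text
pot [0.55054726 0.01230312 0.07      ] rimw 0.16723409247421064 0.17249802467318556
hinge [ 0.6794158  -0.09441949  0.075     ] [ 0.10793291 -0.12785657]
pad [ 0.52690244 -0.12238598  0.176     ] [-0.04712252 -0.12837328]
plate [ 0.5649 -0.0165] [ 0.00902531 -0.03088955]
[ 0.54864082 -0.10284695  0.176     ]
[ 0.55382176 -0.1320457   0.176     ]
[ 0.50472104 -0.14180601  0.176     ]
[ 0.49850788 -0.1150832   0.176     ]
```

View pics/ov.png

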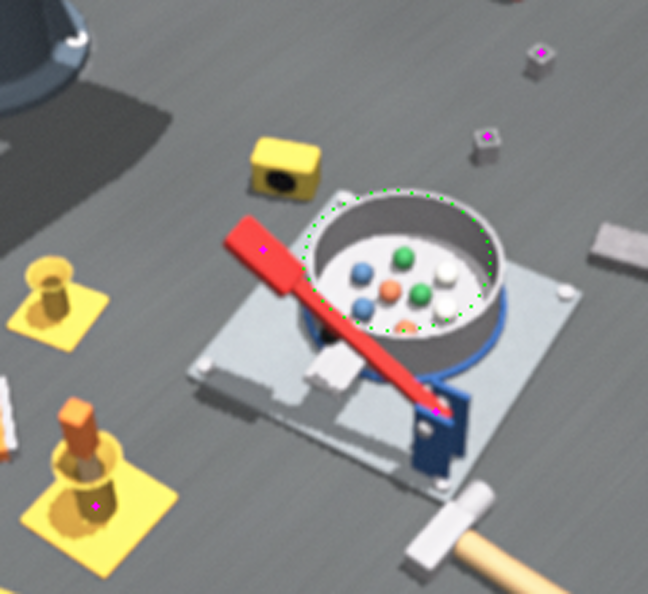

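Overlays agree except the pot, which sits about 4 mm farther out, so I take it as (.554,.0145). Now I'll move to above the lever pad.

```bash
cat >> h.py <<'E'
from scipy.spatial.transform import Rotation as Ro
POT=np.array([.554,.0145]); YAW=10.2
def st(x,y,z): # station mm -> world
    a=np.radians(YAW); return np.array([POT[0]+(x*np.cos(a)-y*np.sin(a))/1e3,POT[1]+(x*np.sin(a)+y*np.cos(a))/1e3,z/1e3])
def go(P,yaw=None):
    s=manip.sense(); R=Ro.from_quat(s['tool_rot']).as_matrix(); y0=np.degrees(np.arctan2(R[1,0],R[0,0]))
    if yaw is None: yaw=y0
    r=np.radians(yaw); T=np.array([[np.cos(r),np.sin(r),0],[np.sin(r),-np.cos(r),0],[0,0,-1]])
    d=T.T@(np.array(P)-s['tcp_pos'])*1e3
    print('t',round(s['t'],2),'tcp',np.round(s['tcp_pos'],4),'yaw',round(y0,1),'tilt',np.round(R[:2,2],3),'turn first rz',round((y0-yaw+180)%360-180,1),'then tool mm',np.round(d,1),'gap',round(s['finger_gap'],3),'F',np.round(s['force'],1))
    return d
E
python3 -c "
from h import *
go(st(-42,-130,230),YAW); print(st(-42,-130,230))"
```

```text
t 0.1 tcp [ 0.227  -0.5816  0.2304] yaw 21.3 tilt [-0.     0.002] turn first rz 11.1 then tool mm [ 385.4 -398.8    0.4] gap 1.0 F [-0.3 -0.  -0.1]
[ 0.5356848  -0.12088299  0.23      ]
```

Request:
{"method": "send_rows", "body": {"motion": [{"gripper": 0, "travel": [0, 0, 0], "rotation": [0, 0, 5.5]}, {"gripper": 0, "travel": [0, 0, 0], "rotation": [0, 0, 5.5]}, {"gripper": 0, "travel": [25, -26, 0], "rotation": [0, 0, 0]}, {"gripper": 0, "travel": [27, -28, 0], "rotation": [0, 0, 0]}, {"gripper": 0, "travel": [27, -28, 0], "rotation": [0, 0, 0]}, {"gripper": 0, "travel": [27, -28, 0], "rotation": [0, 0, 0]}, {"gripper": 0, "travel": [27, -28, 0], "rotation": [0, 0, 0]}, {"gripper": 0, "travel": [27, -28, 0], "rotation": [0, 0, 0]}, {"gripper": 0, "travel": [27, -28, 0], "rotation": [0, 0, 0]}, {"gripper": 0, "travel": [27, -28, 0], "rotation": [0, 0, 0]}, {"gripper": 0, "travel": [27, -28, 0], "rotation": [0, 0, 0]}, {"gripper": 0, "travel": [27, -28, 0], "rotation": [0, 0, 0]}]}}

```text
t: 1.1
tcp_pos: [0.4415, -0.2589, 0.2311]
tool_rot: [0.996, 0.09, -0.0, -0.0]
force: [1.1, -0.3, -0.0]
finger_gap: -0.004
```

Request:
{"method": "send_rows", "body": {"motion": [{"gripper": 0, "travel": [27, -28, 0], "rotation": [0, 0, 0]}, {"gripper": 0, "travel": [27, -28, 0], "rotation": [0, 0, 0]}, {"gripper": 0, "travel": [27, -28, 0], "rotation": [0, 0, 0]}, {"gripper": 0, "travel": [27, -28, 0], "rotation": [0, 0, 0]}, {"gripper": 0, "travel": [0, 0, 0], "rotation": [0, 0, 0]}, {"gripper": 0, "travel": [0, 0, 0], "rotation": [0, 0, 0]}]}}

```text
t: 1.6
tcp_pos: [0.5277, -0.1292, 0.2309]
tool_rot: [0.996, 0.092, -0.0, -0.0]
force: [-0.2, -0.8, -0.3]
finger_gap: -0.003
```

```bash
python3 -c "
from h import *
go(st(-42,-130,230),YAW)
shot('top','top1',scale=1.42)
shot('wrist','w1',scale=1.0)
d=np.load('pics/w1.npz'); c={k:d[k] for k in d.files if k!='im'}; print(c)
print([proj(c,st(-41,-130,176)),proj(c,st(0,0,16))])"
```

```text
t 1.6 tcp [ 0.5277 -0.1292  0.2309] yaw 10.6 tilt [-0.001  0.   ] turn first rz 0.4 then tool mm [ 9.3 -6.8  0.9] gap -0.003 F [-0.2 -0.8 -0.3]
{'fx': array(368.11135206), 'fy': array(368.11135206), 'cx': array(280.67971468), 'cy': array(208.55677853), 'cam_to_world': array([[ 1.81447016e-01, -9.42902513e-01, -2.79305983e-01,
         5.97888261e-01],
       [-9.83400690e-01, -1.74047145e-01, -5.12900950e-02,
        -1.18103142e-01],
       [-2.50849440e-04,  2.83976131e-01, -9.58831317e-01,
         3.74957610e-01],
       [ 0.00000000e+00,  0.00000000e+00,  0.00000000e+00,
         1.00000000e+00]])}
[array([265.6391444 , 211.52573123]), array([135.09798429, 120.50547851])]
```

View pics/top1.png

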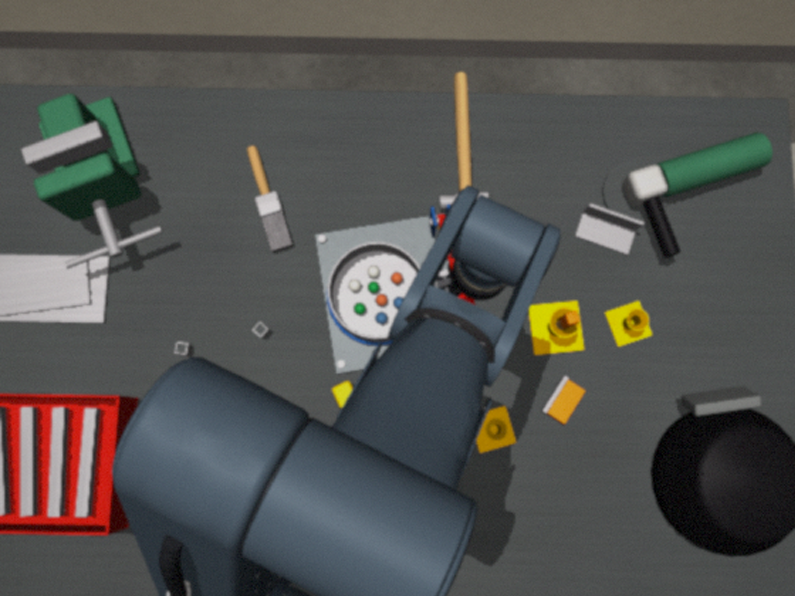

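View pics/w1.png

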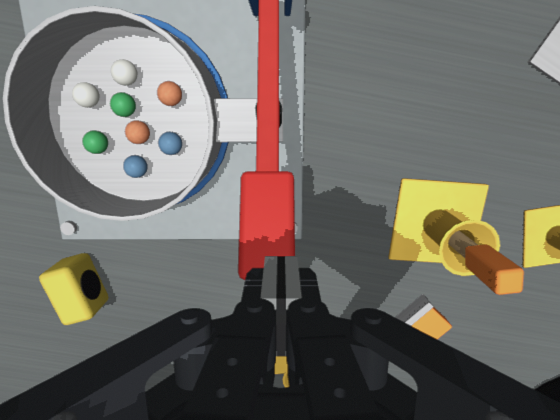

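The wrist view shows the pad's top face centred at (267,208) against a prediction of (266,211), and the pot floor at (133,119) against (135,120). Both agree, so I'll press the lever along its arc.

Request:
{"method": "send_rows", "body": {"motion": [{"gripper": 0, "travel": [9, -6, 20], "rotation": [0, 0, 0]}, {"gripper": 0, "travel": [0, 0, 25], "rotation": [0, 0, 0]}, {"gripper": 0, "travel": [0, 0, 8], "rotation": [0, 0, 0]}, {"gripper": 0, "travel": [-7, 0, 12], "rotation": [0, 0, 0]}, {"gripper": 0, "travel": [-7, 0, 12], "rotation": [0, 0, 0]}, {"gripper": 0, "travel": [-5, 0, 12], "rotation": [0, 0, 0]}, {"gripper": 0, "travel": [-5, 0, 13], "rotation": [0, 0, 0]}, {"gripper": 0, "travel": [-3, 0, 13], "rotation": [0, 0, 0]}, {"gripper": 0, "travel": [-3, 0, 13], "rotation": [0, 0, 0]}, {"gripper": 0, "travel": [-1, 0, 12], "rotation": [0, 0, 0]}, {"gripper": 0, "travel": [0, 0, 8], "rotation": [0, 0, 0]}, {"gripper": 0, "travel": [0, 0, 0], "rotation": [0, 0, 0]}]}}

```text
t: 2.7
tcp_pos: [0.5031, -0.1301, 0.0821]
tool_rot: [0.996, 0.089, -0.001, -0.001]
force: [0.7, -1.1, -0.3]
finger_gap: 0.001
```

Request:
{"method": "send_rows", "body": {"motion": [{"gripper": 0, "travel": [0, 0, 0], "rotation": [0, 0, 0]}, {"gripper": 0, "travel": [0, 0, 0], "rotation": [0, 0, 0]}, {"gripper": 0, "travel": [0, 0, 0], "rotation": [0, 0, 0]}, {"gripper": 0, "travel": [0, 0, 0], "rotation": [0, 0, 0]}, {"gripper": 20, "travel": [0, 0, -20], "rotation": [0, 0, 0]}, {"gripper": 40, "travel": [0, 0, -30], "rotation": [0, 0, 0]}, {"gripper": 40, "travel": [0, 0, -30], "rotation": [0, 0, 0]}, {"gripper": 40, "travel": [0, 0, -30], "rotation": [0, 0, 0]}, {"gripper": 40, "travel": [0, 0, 0], "rotation": [0, 0, 0]}]}}

```text
t: 3.45
tcp_pos: [0.5082, -0.1308, 0.1993]
tool_rot: [0.996, 0.09, 0.005, 0.003]
force: [0.5, -1.0, 0.6]
finger_gap: 0.472
```

```bash
python3 -c "
from h import *
shot('wrist','w2',scale=1.0);go([.4898,.2189,.2],None)"
```

```text
t 3.5 tcp [ 0.5069 -0.1303  0.1969] yaw 10.3 tilt [ 0.008 -0.004] turn first rz 0.0 then tool mm [  45.8 -346.5   -3.1] gap 0.47 F [ 0.4  0.5 -0.8]
```

View pics/w2.png

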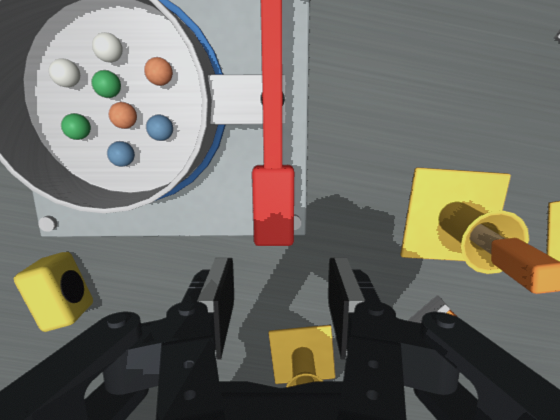

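The lever is down: its pad sits low beside the pot at (273,205) and does not spring back. On to the offcuts.

Request:
{"method": "send_rows", "body": {"motion": [{"gripper": 55, "travel": [4, -34, 0], "rotation": [0, 0, 0]}, {"gripper": 55, "travel": [4, -34, 0], "rotation": [0, 0, 0]}, {"gripper": 55, "travel": [4, -34, 0], "rotation": [0, 0, 0]}, {"gripper": 55, "travel": [4, -34, 0], "rotation": [0, 0, 0]}, {"gripper": 55, "travel": [4, -34, 0], "rotation": [0, 0, 0]}, {"gripper": 55, "travel": [4, -34, 0], "rotation": [0, 0, 0]}, {"gripper": 55, "travel": [4, -34, 0], "rotation": [0, 0, 0]}, {"gripper": 55, "travel": [4, -34, 0], "rotation": [0, 0, 0]}, {"gripper": 55, "travel": [4, -34, 0], "rotation": [0, 0, 0]}, {"gripper": 55, "travel": [4, -34, 0], "rotation": [0, 0, 0]}, {"gripper": 55, "travel": [0, 0, 0], "rotation": [0, 0, 0]}, {"gripper": 55, "travel": [0, 0, 0], "rotation": [0, 0, 0]}]}}

```text
t: 4.5
tcp_pos: [0.4818, 0.2138, 0.1923]
tool_rot: [0.996, 0.092, -0.001, 0.0]
force: [0.0, -0.8, 0.0]
finger_gap: 0.643
```

```bash
cat > tube.py <<'E'
from h import *
import sys
def tubes(c,im,zt=.026):
    hsv=cv2.cvtColor(im,cv2.COLOR_RGB2HSV); out=[]
    return out
E
python3 -c "
from h import *
c,im=shot('wrist','w3',scale=1.4);go([.4898,.2189,.2],None)
for P in ([.4898,.2189,.026],[.4552,.3533,.026]): print(proj(c,P)*1.4)
shot('top','top2')"
```

```text
t 4.55 tcp [0.4822 0.2126 0.1924] yaw 10.4 tilt [-0.002 -0.001] turn first rz 0.0 then tool mm [ 8.7 -4.8 -7.6] gap 0.642 F [-0.5 -1.1  0.8]
[386.16948761 246.65177786]
[161.90705137 261.61757982]
```

View pics/w3.png

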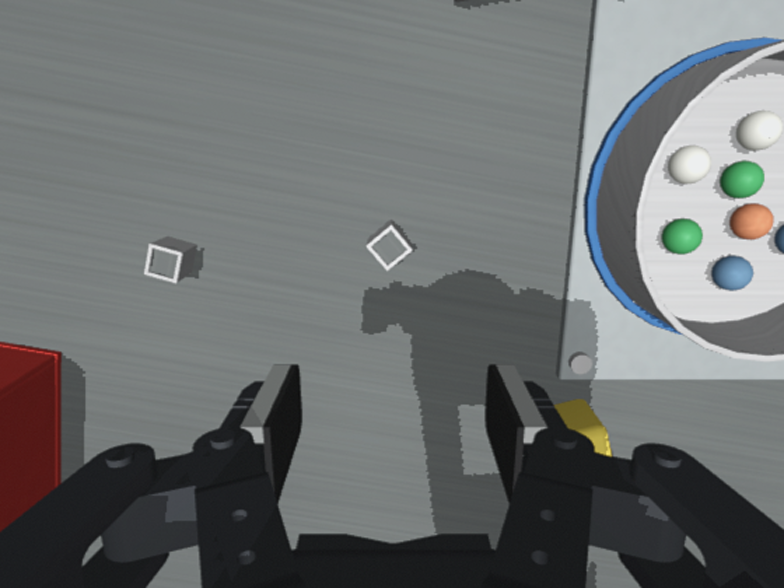

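```bash
python3 -c "
from h import *
d=np.load('pics/w3.npz'); c={k:d[k] for k in d.files if k!='im'}
for q in ([(390,225),(413,248),(388,270),(366,247)],[(150,243),(184,251),(178,283),(144,274)]):
    P=np.array([ray(c,a/1.4-.2,b/1.4-.2,.026)[:2] for a,b in q]); print(P.mean(0),[round(np.degrees(np.arctan2(*(P[(i+1)%4]-P[i])[::-1])),1) for i in range(4)],[round(np.linalg.norm(P[(i+1)%4]-P[i])*1e3,1) for i in range(4)])
    go([*P.mean(0),.1],10.4)
"
```

```text
[0.4896787  0.21713638] [np.float64(-124.6), np.float64(142.7), np.float64(53.4), np.float64(-36.9)] [np.float64(19.9), np.float64(20.7), np.float64(19.8), np.float64(20.0)]
t 4.6 tcp [0.4824 0.2118 0.1925] yaw 10.3 tilt [-0.002 -0.001] turn first rz -0.1 then tool mm [ 8.1 -3.9 92.5] gap 0.642 F [ 0.  -0.1 -1.5]
[0.45476733 0.35215394] [np.float64(-93.3), np.float64(173.9), np.float64(84.7), np.float64(-7.5)] [np.float64(20.8), np.float64(21.3), np.float64(21.2), np.float64(20.6)]
t 4.6 tcp [0.4824 0.2118 0.1925] yaw 10.3 tilt [-0.002 -0.001] turn first rz -0.1 then tool mm [  -1.9 -143.    92.5] gap 0.642 F [ 0.  -0.1 -1.5]
```

Request:
{"method": "send_rows", "body": {"newtons": 60, "motion": [{"gripper": 55, "travel": [8, -4, 30], "rotation": [0, 0, 0]}, {"gripper": 55, "travel": [0, 0, 30], "rotation": [0, 0, 6.7]}, {"gripper": 55, "travel": [0, 0, 20], "rotation": [0, 0, 6.7]}, {"gripper": 55, "travel": [0, 0, 20], "rotation": [0, 0, 6.7]}, {"gripper": 55, "travel": [0, 0, 20], "rotation": [0, 0, 6.7]}, {"gripper": 55, "travel": [0, 0, 0], "rotation": [0, 0, 6.7]}, {"gripper": 55, "travel": [0, 0, 0], "rotation": [0, 0, 6.7]}, {"gripper": 55, "travel": [0, 0, 0], "rotation": [0, 0, 6.5]}, {"gripper": 55, "travel": [0, 0, 0], "rotation": [0, 0, 0]}, {"gripper": 55, "travel": [0, 0, 0], "rotation": [0, 0, 0]}]}}

```text
t: 5.43
tcp_pos: [0.4905, 0.2163, 0.0732]
tool_rot: [0.95, -0.312, -0.0, 0.0]
force: [-0.4, 0.5, -0.5]
finger_gap: 0.643
```

```bash
python3 -c "
from h import *
shot('wrist','w4');go([.4897,.2171,.005],-36.4);print(manip.sense()['q'])"
```

```text
t 5.48 tcp [0.4905 0.2165 0.0733] yaw -36.3 tilt [-0. -0.] turn first rz 0.1 then tool mm [-1.   0.  68.3] gap 0.643 F [-0.3 -0.2  0.6]
[ 2.07281087e-01  6.51574910e-01  1.78202212e+00 -1.99809423e-04
  7.08245975e-01  2.41260401e+00]
```

View pics/w4.png

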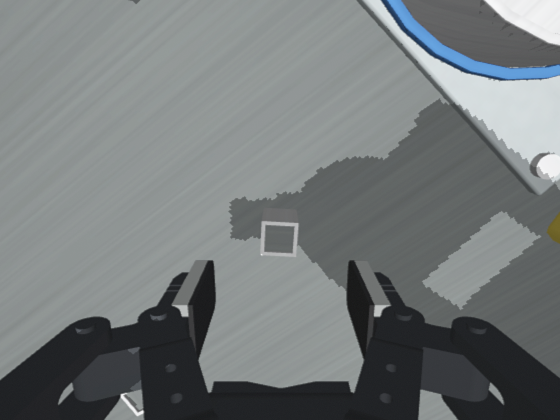

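The offcut sits centred and square between the jaws at (280,239). Going down to grip it, then lifting.

Request:
{"method": "send_rows", "body": {"newtons": 60, "motion": [{"gripper": 55, "travel": [-1, 0, 30], "rotation": [0, 0, 0]}, {"gripper": 55, "travel": [0, 0, 25], "rotation": [0, 0, 0]}, {"gripper": 50, "travel": [0, 0, 13], "rotation": [0, 0, 0]}, {"gripper": 40, "travel": [0, 0, 0], "rotation": [0, 0, 0]}, {"gripper": 12, "travel": [0, 0, 0], "rotation": [0, 0, 0]}, {"gripper": 12, "travel": [0, 0, 0], "rotation": [0, 0, 0]}, {"gripper": 12, "travel": [0, 0, 0], "rotation": [0, 0, 0]}, {"gripper": 12, "travel": [0, 0, 0], "rotation": [0, 0, 0]}, {"gripper": 12, "travel": [0, 0, 0], "rotation": [0, 0, 0]}, {"gripper": 12, "travel": [0, 0, 0], "rotation": [0, 0, 0]}]}}

```text
t: 6.32
tcp_pos: [0.4899, 0.2184, 0.006]
tool_rot: [0.95, -0.312, 0.001, -0.0]
force: [-0.3, -0.6, 2.1]
finger_gap: 0.222
```

Request:
{"method": "send_rows", "body": {"motion": [{"gripper": 12, "travel": [0, 0, -15], "rotation": [0, 0, 0]}, {"gripper": 12, "travel": [0, 0, -25], "rotation": [0, 0, 0]}, {"gripper": 12, "travel": [0, 0, -30], "rotation": [0, 0, 0]}, {"gripper": 12, "travel": [0, 0, -40], "rotation": [0, 0, 0]}, {"gripper": 12, "travel": [0, 0, -20], "rotation": [0, 0, 0]}, {"gripper": 12, "travel": [0, 0, 0], "rotation": [0, 0, 0]}, {"gripper": 12, "travel": [0, 0, 0], "rotation": [0, 0, 0]}]}}

```text
t: 6.9
tcp_pos: [0.4902, 0.2185, 0.1368]
tool_rot: [0.95, -0.312, 0.002, -0.001]
force: [-0.4, -0.9, -1.2]
finger_gap: 0.22
```

```bash
python3 -c "
from h import *
go(st(-30,20,120),-36.4);go(st(-30,-35,120),-36.4)"
```

```text
t 6.9 tcp [0.4902 0.2185 0.1368] yaw -36.4 tilt [0.003 0.001] turn first rz 0.0 then tool mm [137.3 134.4  16.8] gap 0.22 F [-0.4 -0.9 -1.2]
t 6.9 tcp [0.4902 0.2185 0.1368] yaw -36.4 tilt [0.003 0.001] turn first rz 0.0 then tool mm [177.3 172.2  16.8] gap 0.22 F [-0.4 -0.9 -1.2]
```

Request:
{"method": "send_rows", "body": {"motion": [{"gripper": 12, "travel": [25, 23, 0], "rotation": [0, 0, 0]}, {"gripper": 12, "travel": [25, 23, 0], "rotation": [0, 0, 0]}, {"gripper": 12, "travel": [25, 23, 0], "rotation": [0, 0, 0]}, {"gripper": 12, "travel": [25, 22, 0], "rotation": [0, 0, 0]}, {"gripper": 12, "travel": [25, 22, 0], "rotation": [0, 0, 0]}, {"gripper": 12, "travel": [25, 22, 0], "rotation": [0, 0, 0]}, {"gripper": 12, "travel": [25, 22, 10], "rotation": [0, 0, 0]}, {"gripper": 12, "travel": [0, 0, 20], "rotation": [0, 0, 0]}, {"gripper": 12, "travel": [0, 0, 25], "rotation": [0, 0, 0]}, {"gripper": 12, "travel": [0, 0, 25], "rotation": [0, 0, 0]}, {"gripper": 12, "travel": [0, 0, 0], "rotation": [0, 0, 0]}, {"gripper": 12, "travel": [0, 0, 0], "rotation": [0, 0, 0]}]}}

```text
t: 7.9
tcp_pos: [0.5348, -0.0115, 0.053]
tool_rot: [0.95, -0.312, -0.003, 0.0]
force: [-0.4, 0.4, -0.5]
finger_gap: 0.216
```

```bash
python3 -c "
from h import *
go(st(-22,-24,50),-36.4)"
```

```text
t 7.9 tcp [ 0.5348 -0.0115  0.053 ] yaw -36.4 tilt [-0.007  0.002] turn first rz -0.0 then tool mm [2.3 0.2 3. ] gap 0.216 F [-0.4  0.4 -0.5]
```

Request:
{"method": "send_rows", "body": {"motion": [{"gripper": 36, "travel": [0, 0, 0], "rotation": [0, 0, 0]}, {"gripper": 36, "travel": [0, 0, 0], "rotation": [0, 0, 0]}, {"gripper": 36, "travel": [0, 0, 0], "rotation": [0, 0, 0]}, {"gripper": 36, "travel": [0, 0, -10], "rotation": [0, 0, 0]}, {"gripper": 36, "travel": [0, 0, -35], "rotation": [0, 0, 0]}, {"gripper": 36, "travel": [0, 0, -40], "rotation": [0, 0, 0]}, {"gripper": 55, "travel": [0, 0, 0], "rotation": [0, 0, -6]}, {"gripper": 55, "travel": [0, 0, 0], "rotation": [0, 0, -6]}, {"gripper": 55, "travel": [0, 0, 0], "rotation": [0, 0, -6]}, {"gripper": 55, "travel": [0, 0, 0], "rotation": [0, 0, -6]}, {"gripper": 55, "travel": [0, 0, 0], "rotation": [0, 0, -6]}, {"gripper": 55, "travel": [0, 0, 0], "rotation": [0, 0, 0]}]}}

```text
t: 8.9
tcp_pos: [0.5375, -0.0118, 0.142]
tool_rot: [0.998, -0.055, 0.001, 0.0]
force: [-0.4, -0.5, 0.2]
finger_gap: 0.645
```

```bash
python3 -c "
from h import *
go([.4548,.3522,.15],-6.5)"
```

```text
t 8.9 tcp [ 0.5375 -0.0118  0.142 ] yaw -6.3 tilt [ 0.002 -0.001] turn first rz 0.2 then tool mm [-123.4 -352.3   -8. ] gap 0.645 F [-0.4 -0.5  0.2]
```

Request:
{"method": "send_rows", "body": {"motion": [{"gripper": 55, "travel": [-11, -32, 0], "rotation": [0, 0, 0]}, {"gripper": 55, "travel": [-11, -32, 0], "rotation": [0, 0, 0]}, {"gripper": 55, "travel": [-11, -32, 0], "rotation": [0, 0, 0]}, {"gripper": 55, "travel": [-11, -32, 0], "rotation": [0, 0, 0]}, {"gripper": 55, "travel": [-11, -32, 0], "rotation": [0, 0, 0]}, {"gripper": 55, "travel": [-11, -32, 0], "rotation": [0, 0, 0]}, {"gripper": 55, "travel": [-11, -32, 0], "rotation": [0, 0, 0]}, {"gripper": 55, "travel": [-11, -32, 0], "rotation": [0, 0, 0]}, {"gripper": 55, "travel": [-11, -32, 0], "rotation": [0, 0, 0]}, {"gripper": 55, "travel": [-11, -32, 0], "rotation": [0, 0, 0]}, {"gripper": 55, "travel": [-13, -32, 0], "rotation": [0, 0, 0]}, {"gripper": 55, "travel": [0, 0, 0], "rotation": [0, 0, 0]}]}}

```text
t: 9.9
tcp_pos: [0.4526, 0.3572, 0.1417]
tool_rot: [0.999, -0.054, 0.001, -0.002]
force: [1.2, 0.2, -0.6]
finger_gap: 0.642
```

```bash
python3 -c "
from h import *
c,im=shot('wrist','w5',scale=1);c2,i2=shot('top','top3')
cv2.imwrite('pics/comb5.png',np.hstack([cv2.resize(im,(448,336)),i2[42:378,60:412]])[...,::-1])
go([.4548,.3522,.07],-6.5); print(proj(c,[.4548,.3522,.026])*.8)"
```

```text
t 10.0 tcp [0.4536 0.3528 0.1411] yaw -6.3 tilt [0.001 0.   ] turn first rz 0.2 then tool mm [ 1.3  0.5 71.1] gap 0.641 F [-0.4  0.2 -1.1]
[229.60833535 159.28990022]
```

View pics/comb5.png

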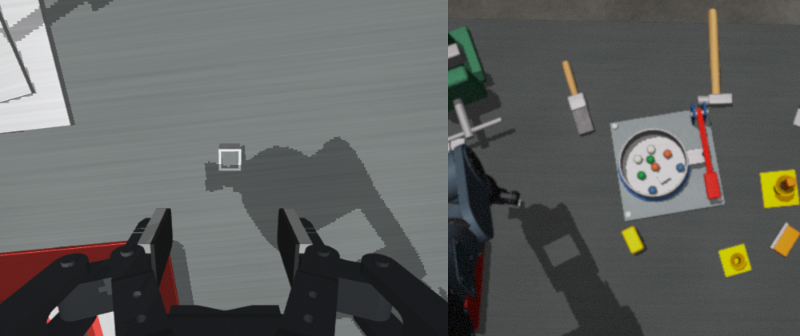

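The left half shows the second offcut at (230,159), exactly as predicted and square to the jaws. The right half shows the first offcut in the pot with the beads, and no further offcuts on the bench.

Request:
{"method": "send_rows", "body": {"newtons": 60, "motion": [{"gripper": 55, "travel": [1, 0, 35], "rotation": [0, 0, 0]}, {"gripper": 55, "travel": [0, 0, 40], "rotation": [0, 0, 0]}, {"gripper": 55, "travel": [0, 0, 35], "rotation": [0, 0, 0]}, {"gripper": 50, "travel": [0, 0, 16], "rotation": [0, 0, 0]}, {"gripper": 45, "travel": [0, 0, 10], "rotation": [0, 0, 0]}, {"gripper": 45, "travel": [0, 0, 0], "rotation": [0, 0, 0]}, {"gripper": 12, "travel": [0, 0, 0], "rotation": [0, 0, 0]}, {"gripper": 12, "travel": [0, 0, 0], "rotation": [0, 0, 0]}, {"gripper": 12, "travel": [0, 0, 0], "rotation": [0, 0, 0]}, {"gripper": 12, "travel": [0, 0, 0], "rotation": [0, 0, 0]}, {"gripper": 12, "travel": [0, 0, 0], "rotation": [0, 0, 0]}, {"gripper": 12, "travel": [0, 0, 0], "rotation": [0, 0, 0]}]}}

```text
t: 11.0
tcp_pos: [0.4565, 0.3519, 0.0061]
tool_rot: [0.998, -0.056, 0.002, -0.001]
force: [-0.0, -1.8, 7.0]
finger_gap: 0.218
```

Request:
{"method": "send_rows", "body": {"motion": [{"gripper": 12, "travel": [0, 0, -15], "rotation": [0, 0, 0]}, {"gripper": 12, "travel": [0, 0, -25], "rotation": [0, 0, 0]}, {"gripper": 12, "travel": [0, 0, -30], "rotation": [0, 0, 0]}, {"gripper": 12, "travel": [0, 0, -40], "rotation": [0, 0, 0]}, {"gripper": 12, "travel": [0, 0, -20], "rotation": [0, 0, 0]}, {"gripper": 12, "travel": [0, 0, 0], "rotation": [0, 0, 0]}, {"gripper": 12, "travel": [0, 0, 0], "rotation": [0, 0, 0]}]}}

```text
t: 11.58
tcp_pos: [0.4557, 0.352, 0.1361]
tool_rot: [0.998, -0.056, 0.002, -0.001]
force: [0.5, -0.1, -1.5]
finger_gap: 0.222
```

```bash
python3 -c "
from h import *
go(st(-38,12,50),-6.3)
d=np.load('pics/top3.npz'); c={k:d[k] for k in d.files if k!='im'}; im=d['im'][160:245,220:310]; cv2.imwrite('pics/p.png',cv2.resize(im,None,fx=5,fy=5,interpolation=2)[...,::-1])"
```

```text
t 11.58 tcp [0.4557 0.352  0.1361] yaw -6.4 tilt [0.003 0.002] turn first rz -0.1 then tool mm [ 94.9 324.   86.1] gap 0.222 F [ 0.5 -0.1 -1.5]
```

Request:
{"method": "send_rows", "body": {"motion": [{"gripper": 12, "travel": [9, 32, 0], "rotation": [0, 0, 0]}, {"gripper": 12, "travel": [9, 32, 0], "rotation": [0, 0, 0]}, {"gripper": 12, "travel": [9, 32, 0], "rotation": [0, 0, 0]}, {"gripper": 12, "travel": [9, 32, 0], "rotation": [0, 0, 0]}, {"gripper": 12, "travel": [9, 32, 0], "rotation": [0, 0, 0]}, {"gripper": 12, "travel": [9, 32, 0], "rotation": [0, 0, 0]}, {"gripper": 12, "travel": [9, 32, 0], "rotation": [0, 0, 0]}, {"gripper": 12, "travel": [10, 33, 0], "rotation": [0, 0, 0]}, {"gripper": 12, "travel": [10, 33, 0], "rotation": [0, 0, 0]}, {"gripper": 12, "travel": [10, 33, 0], "rotation": [0, 0, 0]}, {"gripper": 12, "travel": [0, 0, 0], "rotation": [0, 0, 0]}, {"gripper": 12, "travel": [0, 0, 0], "rotation": [0, 0, 0]}]}}

```text
t: 12.58
tcp_pos: [0.5108, 0.0185, 0.1328]
tool_rot: [0.998, -0.058, -0.002, -0.0]
force: [-0.4, 0.1, -0.0]
finger_gap: 0.22
```

```bash
python3 -c "
from h import *
go(st(-38,12,50),-6.3)"
```

```text
t 12.58 tcp [0.5108 0.0185 0.1328] yaw -6.6 tilt [-0.003  0.001] turn first rz -0.3 then tool mm [ 3.5 -1.5 82.8] gap 0.22 F [-0.4  0.1 -0. ]
```

Request:
{"method": "send_rows", "body": {"motion": [{"gripper": 12, "travel": [3, -1, 30], "rotation": [0, 0, 0]}, {"gripper": 12, "travel": [0, 0, 30], "rotation": [0, 0, 0]}, {"gripper": 12, "travel": [0, 0, 21], "rotation": [0, 0, 0]}, {"gripper": 12, "travel": [0, 0, 0], "rotation": [0, 0, 0]}, {"gripper": 36, "travel": [0, 0, 0], "rotation": [0, 0, 0]}, {"gripper": 36, "travel": [0, 0, 0], "rotation": [0, 0, 0]}, {"gripper": 36, "travel": [0, 0, 0], "rotation": [0, 0, 0]}, {"gripper": 36, "travel": [0, 0, -10], "rotation": [0, 0, 0]}, {"gripper": 36, "travel": [0, 0, -35], "rotation": [0, 0, 0]}, {"gripper": 36, "travel": [0, 0, -40], "rotation": [0, 0, 0]}, {"gripper": 55, "travel": [0, 0, -40], "rotation": [0, 0, 0]}, {"gripper": 55, "travel": [0, 0, -40], "rotation": [0, 0, 0]}]}}

```text
t: 13.58
tcp_pos: [0.5143, 0.0209, 0.2219]
tool_rot: [0.998, -0.056, 0.001, 0.0]
force: [1.3, 0.8, -0.8]
finger_gap: 0.64
```

Request:
{"method": "send_rows", "body": {"motion": [{"gripper": 70, "travel": [0, 25, -10], "rotation": [0, 0, 0]}, {"gripper": 70, "travel": [0, 30, -10], "rotation": [0, 0, 0]}, {"gripper": 70, "travel": [0, 30, -10], "rotation": [0, 0, 0]}, {"gripper": 70, "travel": [0, 30, -10], "rotation": [0, 0, 0]}, {"gripper": 70, "travel": [0, 30, 0], "rotation": [0, 0, 0]}, {"gripper": 70, "travel": [0, 30, 0], "rotation": [0, 0, 0]}, {"gripper": 70, "travel": [0, 25, 0], "rotation": [0, 0, 0]}, {"gripper": 70, "travel": [0, 0, 0], "rotation": [0, 0, 0]}, {"gripper": 70, "travel": [0, 0, 0], "rotation": [0, 0, 0]}]}}

```text
t: 14.33
tcp_pos: [0.4921, -0.179, 0.26]
tool_rot: [0.998, -0.057, 0.001, 0.0]
force: [-0.9, 1.1, -0.4]
finger_gap: 0.822
```

```bash
python3 -c "
from h import *
c,im=shot('wrist','w6',scale=1.4);c2,i2=shot('top','top4');c3,i3=shot('scene','scene4')
go([.5044,-.3023,.25],-6.3); print(proj(c,[.5044,-.3023,.006])*1.4,proj(c,[.5044,-.3023,.136])*1.4)
k=[cv2.resize(a,(400,400),interpolation=2) for a in (i2[160:245,220:305],i3[180:280,250:350])]
cv2.imwrite('pics/pot4.png',np.hstack(k)[...,::-1])"
```

```text
t 14.48 tcp [ 0.4921 -0.1768  0.2591] yaw -6.3 tilt [0.001 0.   ] turn first rz -0.0 then tool mm [ 26.  123.4   9.1] gap 0.817 F [0.7 0.9 0. ]
[549.93939417 202.86191615] [622.54062248 231.30133472]
```

View pics/w6.png

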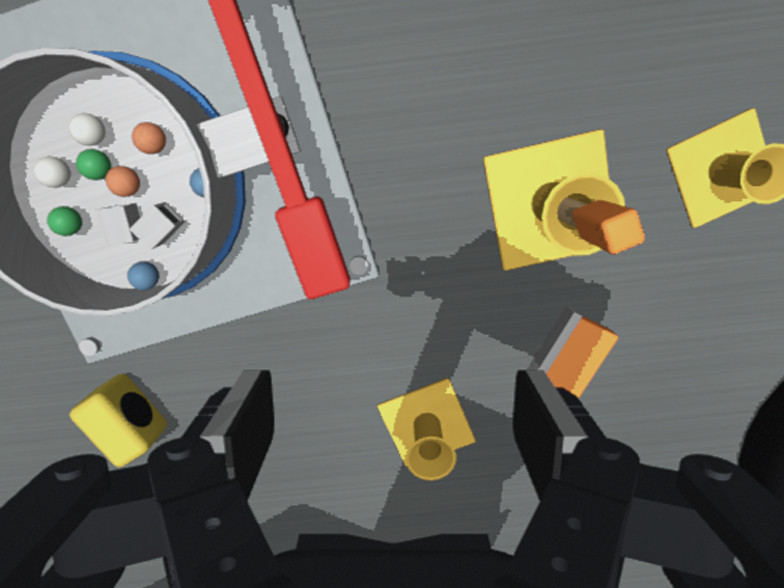

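View pics/pot4.png

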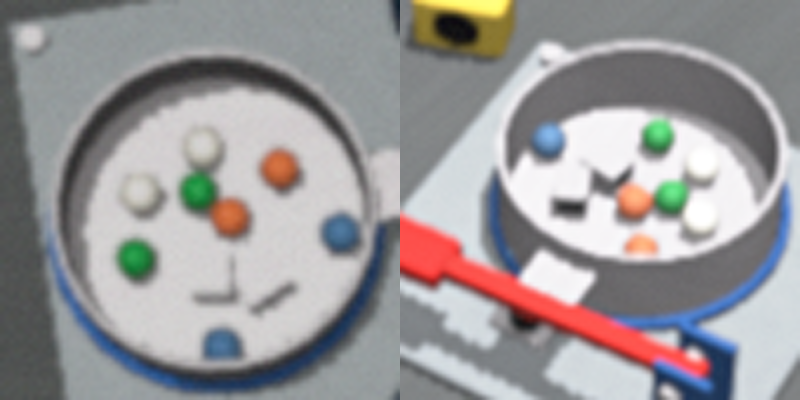

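Both offcuts lie in the pot with all eight beads. In the wrist view the largest holder (plate about 89 mm, against 66 mm for the others) holds the rod, its grip top at (623,231) against a prediction of (622.5,231), so it is nearly upright.

```bash
python3 -c "
from h import *
d=np.load('pics/w6.npz'); c={k:d[k] for k in d.files if k!='im'}
q=[(602,222),(629,207),(645,238),(616,252)]
P=np.array([ray(c,a/1.4-.2,b/1.4-.2,.136)[:2] for a,b in q]); print(P.mean(0),[round(np.degrees(np.arctan2(*(P[(i+1)%4]-P[i])[::-1])),1) for i in range(4)],[round(np.linalg.norm(P[(i+1)%4]-P[i])*1e3,1) for i in range(4)])
# plate corners
q=[(484,157),(603,130),(504,270)]
print([ray(c,a/1.4-.2,b/1.4-.2,.006) for a,b in q])
# mouth ellipse
print('mouth',ray(c,(541+624)/2.8-.2,(178+252)/2.8-.2,.074))
for f in('top4','scene4'):
    d=np.load('pics/'+f+'.npz'); im=d['im']; cc={k:d[k] for k in d.files if k!='im'}
    h=cv2.cvtColor(im,cv2.COLOR_RGB2HSV); m=(h[...,0]<14)&(h[...,0]>5)&(h[...,1]>140)&(h[...,2]>90)
    p=proj(cc,[.5044,-.3023,.12]); v,u=np.where(m); k=np.hypot(u-p[0],v-p[1])<25; print(f,'grip centroid',u[k].mean(),v[k].mean(),k.sum(),'pred upright grip mid',proj(cc,[.5044,-.3023,.111]),'dx20mm',proj(cc,[.5244,-.3023,.111]))
"
```

```text
[ 0.50527972 -0.30238815] [np.float64(-65.8), np.float64(-153.6), np.float64(111.1), np.float64(23.6)] [np.float64(15.2), np.float64(19.3), np.float64(16.2), np.float64(18.4)]
[array([ 0.54438347, -0.25408317,  0.006     ]), array([ 0.55362859, -0.34252933,  0.006     ]), array([ 0.45569064, -0.26424672,  0.006     ])]
mouth [ 0.50452987 -0.30303803  0.074     ]
top4 grip centroid nan nan 0 pred upright grip mid [400.75482379 224.40573132] dx20mm [400.5764871 215.8965372]
scene4 grip centroid 189.4360465116279 280.22093023255815 172 pred upright grip mid [188.44324555 278.41350003] dx20mm [195.12522901 283.86638194]<string>:14: RuntimeWarning: Mean of empty slice.
  ret = ret.dtype.type(ret / rcount)
```

Request:
{"method": "send_rows", "body": {"newtons": 100, "motion": [{"gripper": 60, "travel": [0, 0, 0], "rotation": [0, 0, -6]}, {"gripper": 60, "travel": [0, 0, 0], "rotation": [0, 0, -6]}, {"gripper": 60, "travel": [0, 0, 0], "rotation": [0, 0, -6]}, {"gripper": 60, "travel": [0, 0, 0], "rotation": [0, 0, -6]}, {"gripper": 60, "travel": [0, 0, 0], "rotation": [0, 0, -6.3]}, {"gripper": 60, "travel": [-8, 24, 0], "rotation": [0, 0, 0]}, {"gripper": 60, "travel": [-8, 24, 0], "rotation": [0, 0, 0]}, {"gripper": 60, "travel": [-8, 24, 10], "rotation": [0, 0, 0]}, {"gripper": 60, "travel": [-8, 24, 20], "rotation": [0, 0, 0]}, {"gripper": 60, "travel": [-7, 24, 30], "rotation": [0, 0, 0]}, {"gripper": 60, "travel": [0, 0, 0], "rotation": [0, 0, 0]}, {"gripper": 60, "travel": [0, 0, 0], "rotation": [0, 0, 0]}]}}

```text
t: 15.48
tcp_pos: [0.5046, -0.3023, 0.1962]
tool_rot: [0.978, 0.207, -0.001, -0.002]
force: [-0.0, 0.3, -0.2]
finger_gap: 0.703
```

```bash
python3 -c "
from h import *
c,im=shot('wrist','w7');go([.5053,-.3024,.093],24)
print(proj(c,[.5053,-.3024,.136]))"
```

```text
t 15.53 tcp [ 0.5052 -0.302   0.1978] yaw 23.9 tilt [-0.002  0.002] turn first rz -0.1 then tool mm [-1.000e-01  4.000e-01  1.048e+02] gap 0.7 F [ 0.8 -0.2  1.7]
[281.05958607 225.90001217]
```

View pics/w7.png

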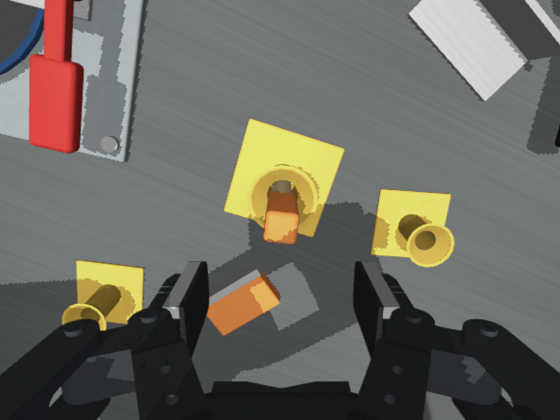

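The grip is centred and square between the jaws at (281,228). Descending to grip it.

Request:
{"method": "send_rows", "body": {"newtons": 100, "motion": [{"gripper": 60, "travel": [-1, 0, 30], "rotation": [0, 0, 0]}, {"gripper": 60, "travel": [0, 0, 30], "rotation": [0, 0, 0]}, {"gripper": 60, "travel": [0, 0, 28], "rotation": [0, 0, 0]}, {"gripper": 50, "travel": [0, 0, 16], "rotation": [0, 0, 0]}, {"gripper": 40, "travel": [0, 0, 0], "rotation": [0, 0, 0]}, {"gripper": 28, "travel": [0, 0, 0], "rotation": [0, 0, 0]}, {"gripper": 12, "travel": [0, 0, 0], "rotation": [0, 0, 0]}, {"gripper": 12, "travel": [0, 0, 0], "rotation": [0, 0, 0]}, {"gripper": 12, "travel": [0, 0, 0], "rotation": [0, 0, 0]}, {"gripper": 12, "travel": [0, 0, 0], "rotation": [0, 0, 0]}, {"gripper": 12, "travel": [0, 0, 0], "rotation": [0, 0, 0]}]}}

```text
t: 16.45
tcp_pos: [0.5057, -0.3045, 0.0963]
tool_rot: [0.978, 0.207, 0.001, 0.001]
force: [1.2, 0.6, 6.7]
finger_gap: 0.221
```

```bash
python3 -c "
from h import *
go([.5053,-.3024,.093],24)"
```

```text
t 16.45 tcp [ 0.5057 -0.3045  0.0963] yaw 23.9 tilt [ 0.003 -0.002] turn first rz -0.1 then tool mm [ 0.5 -2.1  3.3] gap 0.221 F [1.2 0.6 6.7]
```

Request:
{"method": "send_rows", "body": {"motion": [{"gripper": 12, "travel": [0, 0, -15], "rotation": [0, 0, 0]}, {"gripper": 12, "travel": [0, 0, -30], "rotation": [0, 0, 0]}, {"gripper": 12, "travel": [0, 0, -35], "rotation": [0, 0, 0]}, {"gripper": 12, "travel": [0, 0, -35], "rotation": [0, 0, 0]}, {"gripper": 12, "travel": [0, 0, -15], "rotation": [0, 0, 0]}, {"gripper": 12, "travel": [0, 0, 0], "rotation": [0, 0, 0]}, {"gripper": 12, "travel": [0, 0, 0], "rotation": [0, 0, 0]}]}}

```text
t: 17.03
tcp_pos: [0.5044, -0.3041, 0.2252]
tool_rot: [0.978, 0.207, 0.0, 0.001]
force: [0.3, 0.3, -1.7]
finger_gap: 0.225
```

```bash
python3 -c "
from h import *
c,im=shot('wrist','w8'); go(st(40,0,226),24)
c2,i2=shot('scene','scene8')
print(proj(c2,manip.sense()['tcp_pos']))
p=manip.sense()['tcp_pos'];print('pred foot,top',proj(c2,p-[0,0,.09]),proj(c2,p+[0,0,.04]))
cv2.imwrite('pics/r8.png',np.hstack([cv2.resize(im[100:300,180:380],(400,400)),cv2.resize(i2[160:320,110:270],(400,400))])[...,::-1])"
```

```text
t 17.08 tcp [ 0.5036 -0.3034  0.2237] yaw 23.9 tilt [-0.001  0.001] turn first rz -0.1 then tool mm [ 214.1 -260.4   -2.3] gap 0.228 F [ 0.2 -0.2 -1. ]
[179.11705572 243.65443963]
pred foot,top [186.20914309 272.01005548] [175.65597563 229.81633357]
```

View pics/r8.png

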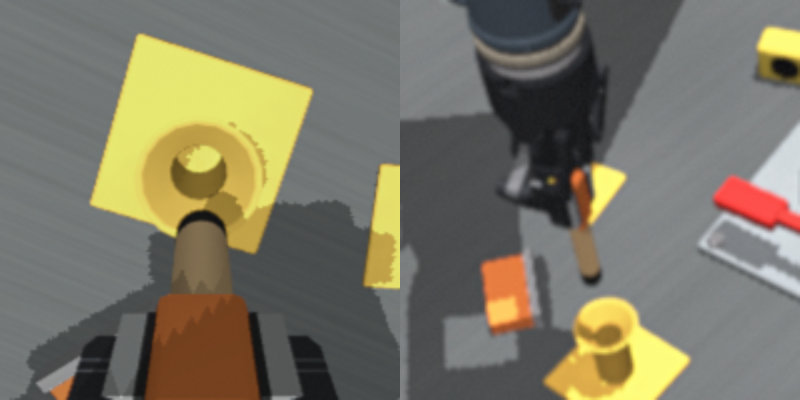

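The rod is held upright: its foot shows at scene pixel (186.4,271.2), predicted (186.2,272.0), so it hangs 90 mm below the TCP. I'll turn to the station yaw and pick a bead-free entry spot.

Request:
{"method": "send_rows", "body": {"motion": [{"gripper": 12, "travel": [0, 0, 0], "rotation": [0, 0, 6.8]}, {"gripper": 12, "travel": [0, 0, 0], "rotation": [0, 0, 6.9]}, {"gripper": 12, "travel": [0, 0, 0], "rotation": [0, 0, 0]}, {"gripper": 12, "travel": [0, 0, 0], "rotation": [0, 0, 0]}]}}

```text
t: 17.47
tcp_pos: [0.5036, -0.3033, 0.2224]
tool_rot: [0.996, 0.09, -0.001, -0.001]
force: [-0.3, 0.6, -1.8]
finger_gap: 0.218
```

```bash
python3 -c "
from h import *
d=np.load('pics/top4.npz'); c={k:d[k] for k in d.files if k!='im'}
k=85/400; R=Ro.from_euler('z',YAW,degrees=True).as_matrix()[:2,:2]
for n,(a,b) in dict(free=(288,222),white=(200,148),white2=(140,190),red=(280,168),red2=(230,217),blue=(340,232),blue2=(222,345),gr=(137,258),gr2=(197,190),t=(215,280),t2=(285,280)).items():
    p=ray(c,220+a*k-.5,160+b*k-.5,.027)[:2]; print(n,np.round(R.T@(p-POT)*1e3,1))
go(st(0,-40,112),YAW)"
```

```text
free [ -4.4 -37. ]
white [42.6  2.8]
white2 [25.2 37.8]
red [ 25.1 -37.5]
red2 [ 3.2 -7.1]
blue [-14.1 -63.4]
blue2 [-63.6   7.7]
gr [-10.7  44.8]
gr2 [20.4  7.9]
t [-28.9   6. ]
t2 [-34.8 -30.5]
t 17.47 tcp [ 0.5036 -0.3033  0.2224] yaw 10.4 tilt [-0.003  0.003] turn first rz 0.2 then tool mm [ 105.9 -263.8  110.4] gap 0.218 F [-0.3  0.6 -1.8]
```

Request:
{"method": "send_rows", "body": {"motion": [{"gripper": 12, "travel": [13, -33, 0], "rotation": [0, 0, 0]}, {"gripper": 12, "travel": [13, -33, 0], "rotation": [0, 0, 0]}, {"gripper": 12, "travel": [13, -33, 0], "rotation": [0, 0, 0]}, {"gripper": 12, "travel": [13, -33, 0], "rotation": [0, 0, 0]}, {"gripper": 12, "travel": [13, -33, 0], "rotation": [0, 0, 0]}, {"gripper": 12, "travel": [13, -33, 0], "rotation": [0, 0, 0]}, {"gripper": 12, "travel": [13, -33, 0], "rotation": [0, 0, 0]}, {"gripper": 12, "travel": [14, -33, 0], "rotation": [0, 0, 0]}, {"gripper": 12, "travel": [0, 0, 0], "rotation": [0, 0, 0]}, {"gripper": 12, "travel": [0, 0, 0], "rotation": [0, 0, 0]}, {"gripper": 12, "travel": [0, 0, 0], "rotation": [0, 0, 0]}]}}

```text
t: 18.38
tcp_pos: [0.5607, -0.0255, 0.2236]
tool_rot: [0.996, 0.09, -0.001, 0.0]
force: [-0.2, -0.1, -0.9]
finger_gap: 0.221
```

```bash
python3 -c "
from h import *
go(st(0,-40,112),YAW)
c,i=shot('scene','s9'); c2,i2=shot('wrist','w9')
p=manip.sense()['tcp_pos']-[0,0,.09]
print(proj(c,p),proj(c2,p))
a=proj(c,p).astype(int); 
cv2.imwrite('pics/r9.png',np.hstack([cv2.resize(i[150:290,220:360],(400,400)),cv2.resize(i2[:300,130:430],(400,400))])[...,::-1])"
```

```text
t 18.38 tcp [ 0.5607 -0.0255  0.2236] yaw 10.3 tilt [-0.001 -0.   ] turn first rz 0.1 then tool mm [  0.5  -0.5 111.6] gap 0.221 F [-0.2 -0.1 -0.9]
[299.11564232 207.91151884] [280.43999048 212.36809941]
```

View pics/r9.png

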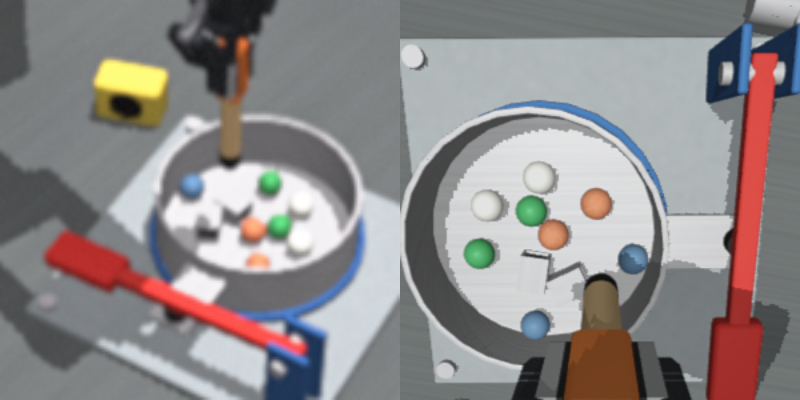

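Request:
{"method": "send_rows", "body": {"motion": [{"gripper": 12, "travel": [3, -1, 20], "rotation": [0, 0, 0]}, {"gripper": 12, "travel": [0, 0, 25], "rotation": [0, 0, 0]}, {"gripper": 12, "travel": [0, 0, 20], "rotation": [0, 0, 0]}, {"gripper": 12, "travel": [0, 0, 15], "rotation": [0, 0, 0]}, {"gripper": 12, "travel": [0, 0, 10], "rotation": [0, 0, 0]}, {"gripper": 12, "travel": [0, 0, 8], "rotation": [0, 0, 0]}, {"gripper": 12, "travel": [0, 0, 7], "rotation": [0, 0, 0]}, {"gripper": 12, "travel": [0, 0, 6], "rotation": [0, 0, 0]}, {"gripper": 12, "travel": [0, 0, 0], "rotation": [0, 0, 0]}]}}

```text
t: 19.23
tcp_pos: [0.5634, -0.0242, 0.1126]
tool_rot: [0.996, 0.089, -0.001, -0.0]
force: [0.4, -0.2, -1.1]
finger_gap: 0.223
```

```bash
python3 -c "
from h import *
go(st(0,-40,112),YAW)
d=np.load('pics/w9.npz'); c={k:d[k] for k in d.files if k!='im'}
print(proj(c,st(0,0,70)),proj(c,st(0,80,70)),proj(c,st(0,-80,70)),proj(c,st(80,0,70)))"
```

```text
t 19.23 tcp [ 0.5634 -0.0242  0.1126] yaw 10.2 tilt [-0.001  0.   ] turn first rz -0.0 then tool mm [-2.4  0.3  0.6] gap 0.223 F [ 0.4 -0.2 -1.1]
[230.35014667 188.96051658] [134.04450662 188.86284829] [326.6415987  189.05817048] [226.42034345  87.64844426]
```

The foot is down at the entry spot with no contact force. Starting the clockwise stir, 36 rows per turn at 40 mm radius.

Request:
{"method": "send_rows", "body": {"motion": [{"gripper": 12, "travel": [-6.9, -0.6, 0], "rotation": [0, 0, 0]}, {"gripper": 12, "travel": [-6.7, -1.8, 0], "rotation": [0, 0, 0]}, {"gripper": 12, "travel": [-6.3, -2.9, 0], "rotation": [0, 0, 0]}, {"gripper": 12, "travel": [-5.7, -4.0, 0], "rotation": [0, 0, 0]}, {"gripper": 12, "travel": [-4.9, -4.9, 0], "rotation": [0, 0, 0]}, {"gripper": 12, "travel": [-4.0, -5.7, 0], "rotation": [0, 0, 0]}, {"gripper": 12, "travel": [-2.9, -6.3, 0], "rotation": [0, 0, 0]}, {"gripper": 12, "travel": [-1.8, -6.7, 0], "rotation": [0, 0, 0]}, {"gripper": 12, "travel": [-0.6, -6.9, 0], "rotation": [0, 0, 0]}, {"gripper": 12, "travel": [0.6, -6.9, 0], "rotation": [0, 0, 0]}, {"gripper": 12, "travel": [1.8, -6.7, 0], "rotation": [0, 0, 0]}, {"gripper": 12, "travel": [2.9, -6.3, 0], "rotation": [0, 0, 0]}]}}

```text
t: 20.23
tcp_pos: [0.5295, 0.0273, 0.1164]
tool_rot: [0.996, 0.089, 0.012, 0.003]
force: [10.1, -2.1, 0.8]
finger_gap: 0.222
```

```bash
python3 -c "
from h import *
go(st(-32.6,20,112),YAW)"
```

```text
t 20.23 tcp [0.5295 0.0273 0.1164] yaw 10.2 tilt [ 0.024 -0.004] turn first rz 0.0 then tool mm [-10.8  -3.    4.4] gap 0.222 F [10.1 -2.1  0.8]
```

Request:
{"method": "send_rows", "body": {"motion": [{"gripper": 12, "travel": [4.0, -5.7, 0], "rotation": [0, 0, 0]}, {"gripper": 12, "travel": [4.9, -4.9, 0], "rotation": [0, 0, 0]}, {"gripper": 12, "travel": [5.7, -4.0, 0], "rotation": [0, 0, 0]}, {"gripper": 12, "travel": [6.3, -2.9, 0], "rotation": [0, 0, 0]}, {"gripper": 12, "travel": [6.7, -1.8, 0], "rotation": [0, 0, 0]}, {"gripper": 12, "travel": [6.9, -0.6, 0], "rotation": [0, 0, 0]}, {"gripper": 12, "travel": [6.9, 0.6, 0], "rotation": [0, 0, 0]}, {"gripper": 12, "travel": [6.7, 1.8, 0], "rotation": [0, 0, 0]}, {"gripper": 12, "travel": [6.3, 2.9, 0], "rotation": [0, 0, 0]}, {"gripper": 12, "travel": [5.7, 4.0, 0], "rotation": [0, 0, 0]}, {"gripper": 12, "travel": [4.9, 4.9, 0], "rotation": [0, 0, 0]}, {"gripper": 12, "travel": [4.0, 5.7, 0], "rotation": [0, 0, 0]}]}}

```text
t: 21.23
tcp_pos: [0.5862, 0.0416, 0.1126]
tool_rot: [0.996, 0.089, -0.001, -0.001]
force: [-0.1, -0.1, -0.6]
finger_gap: 0.225
```

```bash
python3 -c "
from h import *
go(st(36.6,20,112),YAW)
c,i=shot('scene','s10'); c2,i2=shot('wrist','w10')
p=manip.sense()['tcp_pos']-[0,0,.09]
print(proj(c,p),proj(c2,p))
cv2.imwrite('pics/r10.png',np.hstack([cv2.resize(i[150:290,220:360],(400,400)),cv2.resize(i2[:300,130:430],(400,400))])[...,::-1])"
```

```text
t 21.23 tcp [0.5862 0.0416 0.1126] yaw 10.2 tilt [-0.003  0.001] turn first rz 0.0 then tool mm [0.1 1.  0.6] gap 0.225 F [-0.1 -0.1 -0.6]
[325.83370003 229.09231514] [279.19975846 212.98230068]
```

View pics/r10.png

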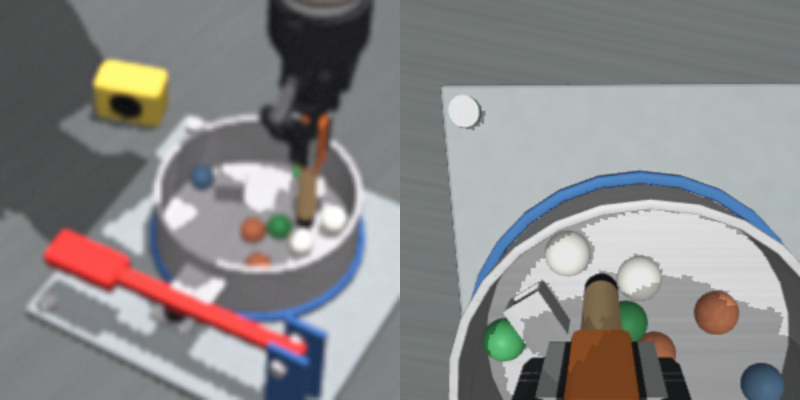

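The foot is where commanded, at display (304,222), predicted (303,226). One offcut has been pushed round and the beads are moving. Continuing with the counted turns.

Request:
{"method": "send_rows", "body": {"motion": [{"gripper": 12, "travel": [2.9, 6.3, 0], "rotation": [0, 0, 0]}, {"gripper": 12, "travel": [1.8, 6.7, 0], "rotation": [0, 0, 0]}, {"gripper": 12, "travel": [0.6, 6.9, 0], "rotation": [0, 0, 0]}, {"gripper": 12, "travel": [-0.6, 6.9, 0], "rotation": [0, 0, 0]}, {"gripper": 12, "travel": [-1.8, 6.7, 0], "rotation": [0, 0, 0]}, {"gripper": 12, "travel": [-2.9, 6.3, 0], "rotation": [0, 0, 0]}, {"gripper": 12, "travel": [-4.0, 5.7, 0], "rotation": [0, 0, 0]}, {"gripper": 12, "travel": [-4.9, 4.9, 0], "rotation": [0, 0, 0]}, {"gripper": 12, "travel": [-5.7, 4.0, 0], "rotation": [0, 0, 0]}, {"gripper": 12, "travel": [-6.3, 2.9, 0], "rotation": [0, 0, 0]}, {"gripper": 12, "travel": [-6.7, 1.8, 0], "rotation": [0, 0, 0]}, {"gripper": 12, "travel": [-6.9, 0.6, 0], "rotation": [0, 0, 0]}]}}

```text
t: 22.33
tcp_pos: [0.563, -0.0243, 0.1134]
tool_rot: [0.996, 0.089, -0.0, -0.0]
force: [-0.5, -0.3, -1.5]
finger_gap: 0.222
```

Request:
{"method": "send_rows", "body": {"motion": [{"gripper": 12, "travel": [-6.9, -0.6, 0], "rotation": [0, 0, 0]}, {"gripper": 12, "travel": [-6.7, -1.8, 0], "rotation": [0, 0, 0]}, {"gripper": 12, "travel": [-6.3, -2.9, 0], "rotation": [0, 0, 0]}, {"gripper": 12, "travel": [-5.7, -4.0, 0], "rotation": [0, 0, 0]}, {"gripper": 12, "travel": [-4.9, -4.9, 0], "rotation": [0, 0, 0]}, {"gripper": 12, "travel": [-4.0, -5.7, 0], "rotation": [0, 0, 0]}, {"gripper": 12, "travel": [-2.9, -6.3, 0], "rotation": [0, 0, 0]}, {"gripper": 12, "travel": [-1.8, -6.7, 0], "rotation": [0, 0, 0]}, {"gripper": 12, "travel": [-0.6, -6.9, 0], "rotation": [0, 0, 0]}, {"gripper": 12, "travel": [0.6, -6.9, 0], "rotation": [0, 0, 0]}, {"gripper": 12, "travel": [1.8, -6.7, 0], "rotation": [0, 0, 0]}, {"gripper": 12, "travel": [2.9, -6.3, 0], "rotation": [0, 0, 0]}]}}

```text
t: 23.33
tcp_pos: [0.5194, 0.0295, 0.1133]
tool_rot: [0.996, 0.089, 0.0, 0.0]
force: [-0.2, -0.2, -1.2]
finger_gap: 0.221
```

Request:
{"method": "send_rows", "body": {"motion": [{"gripper": 12, "travel": [4.0, -5.7, 0], "rotation": [0, 0, 0]}, {"gripper": 12, "travel": [4.9, -4.9, 0], "rotation": [0, 0, 0]}, {"gripper": 12, "travel": [5.7, -4.0, 0], "rotation": [0, 0, 0]}, {"gripper": 12, "travel": [6.3, -2.9, 0], "rotation": [0, 0, 0]}, {"gripper": 12, "travel": [6.7, -1.8, 0], "rotation": [0, 0, 0]}, {"gripper": 12, "travel": [6.9, -0.6, 0], "rotation": [0, 0, 0]}, {"gripper": 12, "travel": [6.9, 0.6, 0], "rotation": [0, 0, 0]}, {"gripper": 12, "travel": [6.7, 1.8, 0], "rotation": [0, 0, 0]}, {"gripper": 12, "travel": [6.3, 2.9, 0], "rotation": [0, 0, 0]}, {"gripper": 12, "travel": [5.7, 4.0, 0], "rotation": [0, 0, 0]}, {"gripper": 12, "travel": [4.9, 4.9, 0], "rotation": [0, 0, 0]}, {"gripper": 12, "travel": [4.0, 5.7, 0], "rotation": [0, 0, 0]}]}}

```text
t: 24.33
tcp_pos: [0.588, 0.0404, 0.1133]
tool_rot: [0.996, 0.089, 0.0, 0.0]
force: [0.4, 0.6, -1.2]
finger_gap: 0.224
```

```bash
cat > foot.py <<'E'
from h import *
import sys
f=sys.argv[1]
go(st(36.6,20,112),YAW)
c2,i2=shot('wrist',f)
hsv=cv2.cvtColor(i2,cv2.COLOR_RGB2HSV)
p=manip.sense()['tcp_pos']-[0,0,.09]; q=proj(c2,p); print('pred foot',q)
# black foot blob: dark pixels near expected
g=i2.max(2); m=(g<45).astype(np.uint8); n,l,s,ce=cv2.connectedComponentsWithStats(m[150:260,230:330])
for i in range(1,n):
    if s[i,4]>15: print('dark blob',ce[i]+[230,150],s[i])
d=np.load('pics/w10.npz')['im']; 
E
python3 foot.py w11
```

```text
t 24.33 tcp [0.588  0.0404 0.1133] yaw 10.2 tilt [ 0. -0.] turn first rz -0.0 then tool mm [-1.4 -0.6  1.3] gap 0.224 F [ 0.4  0.6 -1.2]
pred foot [281.91988117 210.9060676 ]
dark blob [280.51219512 209.02439024] [40 56 22  9 82]
```

Request:
{"method": "send_rows", "body": {"motion": [{"gripper": 12, "travel": [2.9, 6.3, 0], "rotation": [0, 0, 0]}, {"gripper": 12, "travel": [1.8, 6.7, 0], "rotation": [0, 0, 0]}, {"gripper": 12, "travel": [0.6, 6.9, 0], "rotation": [0, 0, 0]}, {"gripper": 12, "travel": [-0.6, 6.9, 0], "rotation": [0, 0, 0]}, {"gripper": 12, "travel": [-1.8, 6.7, 0], "rotation": [0, 0, 0]}, {"gripper": 12, "travel": [-2.9, 6.3, 0], "rotation": [0, 0, 0]}, {"gripper": 12, "travel": [-4.0, 5.7, 0], "rotation": [0, 0, 0]}, {"gripper": 12, "travel": [-4.9, 4.9, 0], "rotation": [0, 0, 0]}, {"gripper": 12, "travel": [-5.7, 4.0, 0], "rotation": [0, 0, 0]}, {"gripper": 12, "travel": [-6.3, 2.9, 0], "rotation": [0, 0, 0]}, {"gripper": 12, "travel": [-6.7, 1.8, 0], "rotation": [0, 0, 0]}, {"gripper": 12, "travel": [-6.9, 0.6, 0], "rotation": [0, 0, 0]}]}}

```text
t: 25.38
tcp_pos: [0.5629, -0.0243, 0.1133]
tool_rot: [0.996, 0.089, -0.0, -0.0]
force: [0.1, -0.6, -1.6]
finger_gap: 0.219
```

Request:
{"method": "send_rows", "body": {"motion": [{"gripper": 12, "travel": [-6.9, -0.6, 0], "rotation": [0, 0, 0]}, {"gripper": 12, "travel": [-6.7, -1.8, 0], "rotation": [0, 0, 0]}, {"gripper": 12, "travel": [-6.3, -2.9, 0], "rotation": [0, 0, 0]}, {"gripper": 12, "travel": [-5.7, -4.0, 0], "rotation": [0, 0, 0]}, {"gripper": 12, "travel": [-4.9, -4.9, 0], "rotation": [0, 0, 0]}, {"gripper": 12, "travel": [-4.0, -5.7, 0], "rotation": [0, 0, 0]}, {"gripper": 12, "travel": [-2.9, -6.3, 0], "rotation": [0, 0, 0]}, {"gripper": 12, "travel": [-1.8, -6.7, 0], "rotation": [0, 0, 0]}, {"gripper": 12, "travel": [-0.6, -6.9, 0], "rotation": [0, 0, 0]}, {"gripper": 12, "travel": [0.6, -6.9, 0], "rotation": [0, 0, 0]}, {"gripper": 12, "travel": [1.8, -6.7, 0], "rotation": [0, 0, 0]}, {"gripper": 12, "travel": [2.9, -6.3, 0], "rotation": [0, 0, 0]}]}}

```text
t: 26.38
tcp_pos: [0.5193, 0.0296, 0.1133]
tool_rot: [0.996, 0.089, 0.0, -0.0]
force: [0.3, 0.3, -1.8]
finger_gap: 0.224
```

Request:
{"method": "send_rows", "body": {"motion": [{"gripper": 12, "travel": [4.0, -5.7, 0], "rotation": [0, 0, 0]}, {"gripper": 12, "travel": [4.9, -4.9, 0], "rotation": [0, 0, 0]}, {"gripper": 12, "travel": [5.7, -4.0, 0], "rotation": [0, 0, 0]}, {"gripper": 12, "travel": [6.3, -2.9, 0], "rotation": [0, 0, 0]}, {"gripper": 12, "travel": [6.7, -1.8, 0], "rotation": [0, 0, 0]}, {"gripper": 12, "travel": [6.9, -0.6, 0], "rotation": [0, 0, 0]}, {"gripper": 12, "travel": [6.9, 0.6, 0], "rotation": [0, 0, 0]}, {"gripper": 12, "travel": [6.7, 1.8, 0], "rotation": [0, 0, 0]}, {"gripper": 12, "travel": [6.3, 2.9, 0], "rotation": [0, 0, 0]}, {"gripper": 12, "travel": [5.7, 4.0, 0], "rotation": [0, 0, 0]}, {"gripper": 12, "travel": [4.9, 4.9, 0], "rotation": [0, 0, 0]}, {"gripper": 12, "travel": [4.0, 5.7, 0], "rotation": [0, 0, 0]}]}}

```text
t: 27.38
tcp_pos: [0.5879, 0.0404, 0.1133]
tool_rot: [0.996, 0.089, 0.0, 0.0]
force: [-0.3, 1.5, -0.8]
finger_gap: 0.22
```

```bash
python3 foot.py w12
```

```text
t 27.38 tcp [0.5879 0.0404 0.1133] yaw 10.2 tilt [ 0. -0.] turn first rz -0.0 then tool mm [-1.3 -0.5  1.3] gap 0.22 F [-0.3  1.5 -0.8]
pred foot [281.94641969 210.83691392]
dark blob [280.26829268 209.07317073] [40 56 22  9 82]
```

Request:
{"method": "send_rows", "body": {"motion": [{"gripper": 12, "travel": [2.9, 6.3, 0], "rotation": [0, 0, 0]}, {"gripper": 12, "travel": [1.8, 6.7, 0], "rotation": [0, 0, 0]}, {"gripper": 12, "travel": [0.6, 6.9, 0], "rotation": [0, 0, 0]}, {"gripper": 12, "travel": [-0.6, 6.9, 0], "rotation": [0, 0, 0]}, {"gripper": 12, "travel": [-1.8, 6.7, 0], "rotation": [0, 0, 0]}, {"gripper": 12, "travel": [-2.9, 6.3, 0], "rotation": [0, 0, 0]}, {"gripper": 12, "travel": [-4.0, 5.7, 0], "rotation": [0, 0, 0]}, {"gripper": 12, "travel": [-4.9, 4.9, 0], "rotation": [0, 0, 0]}, {"gripper": 12, "travel": [-5.7, 4.0, 0], "rotation": [0, 0, 0]}, {"gripper": 12, "travel": [-6.3, 2.9, 0], "rotation": [0, 0, 0]}, {"gripper": 12, "travel": [-6.7, 1.8, 0], "rotation": [0, 0, 0]}, {"gripper": 12, "travel": [-6.9, 0.6, 0], "rotation": [0, 0, 0]}]}}

```text
t: 28.43
tcp_pos: [0.5629, -0.0243, 0.1133]
tool_rot: [0.996, 0.089, -0.0, -0.0]
force: [-0.7, 0.4, -0.8]
finger_gap: 0.219
```

Request:
{"method": "send_rows", "body": {"motion": [{"gripper": 12, "travel": [-6.9, -0.6, 0], "rotation": [0, 0, 0]}, {"gripper": 12, "travel": [-6.7, -1.8, 0], "rotation": [0, 0, 0]}, {"gripper": 12, "travel": [-6.3, -2.9, 0], "rotation": [0, 0, 0]}, {"gripper": 12, "travel": [-5.7, -4.0, 0], "rotation": [0, 0, 0]}, {"gripper": 12, "travel": [-4.9, -4.9, 0], "rotation": [0, 0, 0]}, {"gripper": 12, "travel": [-4.0, -5.7, 0], "rotation": [0, 0, 0]}, {"gripper": 12, "travel": [-2.9, -6.3, 0], "rotation": [0, 0, 0]}, {"gripper": 12, "travel": [-1.8, -6.7, 0], "rotation": [0, 0, 0]}, {"gripper": 12, "travel": [-0.6, -6.9, 0], "rotation": [0, 0, 0]}, {"gripper": 12, "travel": [0.6, -6.9, 0], "rotation": [0, 0, 0]}, {"gripper": 12, "travel": [1.8, -6.7, 0], "rotation": [0, 0, 0]}, {"gripper": 12, "travel": [2.9, -6.3, 0], "rotation": [0, 0, 0]}]}}

```text
t: 29.43
tcp_pos: [0.5193, 0.0296, 0.1133]
tool_rot: [0.996, 0.089, 0.0, -0.0]
force: [0.3, -0.3, -1.0]
finger_gap: 0.223
```

Request:
{"method": "send_rows", "body": {"motion": [{"gripper": 12, "travel": [4.0, -5.7, 0], "rotation": [0, 0, 0]}, {"gripper": 12, "travel": [4.9, -4.9, 0], "rotation": [0, 0, 0]}, {"gripper": 12, "travel": [5.7, -4.0, 0], "rotation": [0, 0, 0]}, {"gripper": 12, "travel": [6.3, -2.9, 0], "rotation": [0, 0, 0]}, {"gripper": 12, "travel": [6.7, -1.8, 0], "rotation": [0, 0, 0]}, {"gripper": 12, "travel": [6.9, -0.6, 0], "rotation": [0, 0, 0]}, {"gripper": 12, "travel": [6.9, 0.6, 0], "rotation": [0, 0, 0]}, {"gripper": 12, "travel": [6.7, 1.8, 0], "rotation": [0, 0, 0]}, {"gripper": 12, "travel": [6.3, 2.9, 0], "rotation": [0, 0, 0]}, {"gripper": 12, "travel": [5.7, 4.0, 0], "rotation": [0, 0, 0]}, {"gripper": 12, "travel": [4.9, 4.9, 0], "rotation": [0, 0, 0]}, {"gripper": 12, "travel": [4.0, 5.7, 0], "rotation": [0, 0, 0]}]}}

```text
t: 30.43
tcp_pos: [0.5879, 0.0404, 0.1133]
tool_rot: [0.996, 0.089, 0.0, 0.0]
force: [0.1, 1.0, -1.2]
finger_gap: 0.221
```

Request:
{"method": "send_rows", "body": {"motion": [{"gripper": 12, "travel": [2.9, 6.3, 0], "rotation": [0, 0, 0]}, {"gripper": 12, "travel": [1.8, 6.7, 0], "rotation": [0, 0, 0]}, {"gripper": 12, "travel": [0.6, 6.9, 0], "rotation": [0, 0, 0]}, {"gripper": 12, "travel": [-0.6, 6.9, 0], "rotation": [0, 0, 0]}, {"gripper": 12, "travel": [-1.8, 6.7, 0], "rotation": [0, 0, 0]}, {"gripper": 12, "travel": [0, 0, 0], "rotation": [0, 0, 0]}, {"gripper": 12, "travel": [0, 0, -15], "rotation": [0, 0, 0]}, {"gripper": 12, "travel": [0, 0, -25], "rotation": [0, 0, 0]}, {"gripper": 12, "travel": [0, 0, -35], "rotation": [0, 0, 0]}, {"gripper": 12, "travel": [0, 0, -35], "rotation": [0, 0, 0]}, {"gripper": 12, "travel": [0, 0, 0], "rotation": [0, 0, 0]}, {"gripper": 12, "travel": [0, 0, 0], "rotation": [0, 0, 0]}]}}

```text
t: 31.43
tcp_pos: [0.5971, 0.0084, 0.2259]
tool_rot: [0.996, 0.089, 0.003, 0.001]
force: [0.5, -0.4, -1.6]
finger_gap: 0.222
```

```bash
python3 foot.py w13; python3 -c "
from h import *
go([.5045,-.3027,.225],YAW)"
```

```text
t 31.43 tcp [0.5971 0.0084 0.2259] yaw 10.2 tilt [ 0.006 -0.001] turn first rz 0.0 then tool mm [ -4.8 -33.7 113.9] gap 0.222 F [ 0.5 -0.4 -1.6]
pred foot [278.87907425 214.29460723]
dark blob [280.09411765 209.17647059] [39 56 23 10 85]
t 31.48 tcp [0.5956 0.0086 0.2239] yaw 10.2 tilt [ 0.001 -0.   ] turn first rz 0.0 then tool mm [-144.8  290.2   -1.1] gap 0.221 F [-0.1 -0.8 -1.7]
```

Request:
{"method": "send_rows", "body": {"motion": [{"gripper": 12, "travel": [-12, 24, 0], "rotation": [0, 0, 0]}, {"gripper": 12, "travel": [-15, 30, 0], "rotation": [0, 0, 0]}, {"gripper": 12, "travel": [-16, 32, 0], "rotation": [0, 0, 0]}, {"gripper": 12, "travel": [-16, 32, 0], "rotation": [0, 0, 0]}, {"gripper": 12, "travel": [-16, 32, 0], "rotation": [0, 0, 0]}, {"gripper": 12, "travel": [-16, 32, 0], "rotation": [0, 0, 0]}, {"gripper": 12, "travel": [-16, 32, 0], "rotation": [0, 0, 0]}, {"gripper": 12, "travel": [-16, 32, 0], "rotation": [0, 0, 0]}, {"gripper": 12, "travel": [-14, 28, 0], "rotation": [0, 0, 0]}, {"gripper": 12, "travel": [-8, 16, 0], "rotation": [0, 0, 0]}, {"gripper": 12, "travel": [0, 0, 0], "rotation": [0, 0, 0]}, {"gripper": 12, "travel": [0, 0, 0], "rotation": [0, 0, 0]}]}}

```text
t: 32.48
tcp_pos: [0.5031, -0.3025, 0.2212]
tool_rot: [0.996, 0.088, -0.001, -0.002]
force: [-0.0, 0.2, -0.0]
finger_gap: 0.223
```

```bash
python3 - <<'E'
from h import *
go([.5045,-.3027,.225],YAW)
c,im=shot('wrist','w14'); s=manip.sense(); p=s['tcp_pos']
# foot: blob bottom edge (farthest point of rounded foot) and width
g=im.max(2); m=(g<45)[150:260,230:330].astype(np.uint8); n,l,st_,ce=cv2.connectedComponentsWithStats(m)
for i in range(1,n):
    if st_[i,4]>15: print('dark',ce[i]+[230,150],st_[i])
for dx in (-.004,0,.004):
  for z in (-.090,-.087):
    a=np.radians(YAW); q=p+[dx*np.cos(a),dx*np.sin(a),z]; 
    # sphere-foot centre 8mm above tip, top-of-outline
    print(dx,z,'tip',proj(c,q),'ctr',proj(c,q+[0,0,.008]))
# rod in scene & top
c3,i3=shot('scene','s14'); c4,i4=shot('top','top14')
print('scene pred foot',proj(c3,p-[0,0,.09]))
h=cv2.cvtColor(i4,cv2.COLOR_RGB2HSV)
R=Ro.from_euler('z',YAW,degrees=True).as_matrix()[:2,:2]
for nme,lo,hi,sm in (('blue',100,118,90),('green',55,85,90),('red',3,14,110)):
    m=((h[...,0]>=lo)&(h[...,0]<=hi)&(h[...,1]>sm)).astype(np.uint8); n,l,ss,ce=cv2.connectedComponentsWithStats(m)
    for i in range(1,n):
        P=ray(c4,*ce[i],.027)[:2]; r=R.T@(P-POT)*1e3
        if np.hypot(*r)<95 and ss[i,4]>12: print(nme,np.round(r,0),ss[i,4])
cv2.imwrite('pics/r14.png',np.hstack([cv2.resize(im[60:300,160:400],(400,400)),cv2.resize(i4[160:245,220:305],(400,400))])[...,::-1])
E
```

```text
t 32.48 tcp [ 0.5031 -0.3025  0.2212] yaw 10.1 tilt [-0.003  0.004] turn first rz -0.1 then tool mm [ 1.3  0.5 -3.8] gap 0.223 F [-0.   0.2 -0. ]
dark [280.46341463 209.01219512] [39 56 23  9 82]
-0.004 -0.09 tip [278.99631995 217.13619564] ctr [278.89044336 220.94403568]
-0.004 -0.087 tip [278.95740043 218.53593197] ctr [278.8489581  222.43604864]
0 -0.09 tip [278.97517406 211.40093806] ctr [278.8681022  215.04134053]
0 -0.087 tip [278.93581891 212.7389981 ] ctr [278.82613981 216.46804584]
0.004 -0.09 tip [278.95382981 205.61188249] ctr [278.84554465 209.08147447]
0.004 -0.087 tip [278.91403253 206.88703718] ctr [278.80309777 210.44152529]
scene pred foot [186.98692255 271.94974535]
blue [-15. -64.] 41
blue [-38. -76.] 32
blue [-35.  78.] 38
green [20.  7.] 39
green [11. 69.] 47
red [  7. -59.] 41
red [ 3. -7.] 43
```

The image limit is reached, so I'm working by numbers now. The foot blob has stayed at the same wrist pixels since the lift, so the rod has not slipped. Lowering it into the holder.

Request:
{"method": "send_rows", "body": {"motion": [{"gripper": 12, "travel": [1, 0.5, 10], "rotation": [0, 0, 0]}, {"gripper": 12, "travel": [0, 0, 20], "rotation": [0, 0, 0]}, {"gripper": 12, "travel": [0, 0, 20], "rotation": [0, 0, 0]}, {"gripper": 12, "travel": [0, 0, 10], "rotation": [0, 0, 0]}, {"gripper": 12, "travel": [0, 0, 8], "rotation": [0, 0, 0]}, {"gripper": 12, "travel": [0, 0, 8], "rotation": [0, 0, 0]}, {"gripper": 12, "travel": [0, 0, 8], "rotation": [0, 0, 0]}, {"gripper": 12, "travel": [0, 0, 0], "rotation": [0, 0, 0]}]}}

```text
t: 33.3
tcp_pos: [0.5052, -0.3023, 0.138]
tool_rot: [0.996, 0.089, -0.001, -0.001]
force: [-0.1, 0.5, -0.5]
finger_gap: 0.221
```

```bash
python3 - <<'E'
from h import *
go([.5045,-.3027,.098],YAW)
R=Ro.from_euler('z',YAW,degrees=True).as_matrix()[:2,:2]
def blobs(f):
    d=np.load(f'pics/{f}.npz'); c={k:d[k] for k in d.files if k!='im'}; im=d['im']; h=cv2.cvtColor(im,cv2.COLOR_RGB2HSV); out=[]
    for nme,m in (('blue',(h[...,0]>=98)&(h[...,0]<=118)&(h[...,1]>90)),('green',(h[...,0]>=55)&(h[...,0]<=85)&(h[...,1]>90)),('red',(h[...,0]>=3)&(h[...,0]<=14)&(h[...,1]>110)&(h[...,2]>110))):
        n,l,ss,ce=cv2.connectedComponentsWithStats(m.astype(np.uint8))
        for i in range(1,n):
            r=R.T@(ray(c,*ce[i],.027)[:2]-POT)*1e3
            if np.hypot(*r)<85 and ss[i,4]>8: out.append((nme,*np.round(r).astype(int),int(ss[i,4])))
    # hough circles for whites
    g=cv2.cvtColor(im,cv2.COLOR_RGB2GRAY)
    return out
for f in('top0','scene0','top14','s14'): print(f,blobs(f))
E
```

```text
t 33.3 tcp [ 0.5052 -0.3023  0.138 ] yaw 10.2 tilt [-0.002  0.001] turn first rz 0.0 then tool mm [-0.8  0.2 40. ] gap 0.221 F [-0.1  0.5 -0.5]
top0 [('blue', np.int64(-62), np.int64(3), 228), ('blue', np.int64(-20), np.int64(-34), 35), ('blue', np.int64(-41), np.int64(0), 34), ('green', np.int64(15), np.int64(5), 39), ('green', np.int64(-19), np.int64(35), 41), ('red', np.int64(25), np.int64(-37), 43), ('red', np.int64(-10), np.int64(-5), 42)]
scene0 [('blue', np.int64(-40), np.int64(0), 35), ('blue', np.int64(-18), np.int64(-35), 38), ('green', np.int64(-17), np.int64(35), 41), ('green', np.int64(17), np.int64(5), 42), ('red', np.int64(-7), np.int64(-6), 39), ('red', np.int64(24), np.int64(-34), 19)]
top14 [('blue', np.int64(-15), np.int64(-64), 41), ('green', np.int64(20), np.int64(7), 39), ('green', np.int64(11), np.int64(69), 47), ('red', np.int64(7), np.int64(-59), 41), ('red', np.int64(3), np.int64(-7), 43)]
s14 [('blue', np.int64(-63), np.int64(22), 43), ('blue', np.int64(-52), np.int64(-66), 56), ('green', np.int64(11), np.int64(71), 47), ('green', np.int64(21), np.int64(7), 42), ('red', np.int64(5), np.int64(-8), 44)]
```

All the coloured beads are in the pot and each colour has moved over 25 mm. The foot is in the mouth with no contact force, so I'll finish lowering.

Request:
{"method": "send_rows", "body": {"motion": [{"gripper": 12, "travel": [-0.5, 0, 12], "rotation": [0, 0, 0]}, {"gripper": 12, "travel": [0, 0, 10], "rotation": [0, 0, 0]}, {"gripper": 12, "travel": [0, 0, 8], "rotation": [0, 0, 0]}, {"gripper": 12, "travel": [0, 0, 6], "rotation": [0, 0, 0]}, {"gripper": 12, "travel": [0, 0, 2], "rotation": [0, 0, 0]}, {"gripper": 12, "travel": [0, 0, 0], "rotation": [0, 0, 0]}, {"gripper": 12, "travel": [0, 0, 0], "rotation": [0, 0, 0]}]}}

```text
t: 33.88
tcp_pos: [0.5053, -0.3032, 0.1014]
tool_rot: [0.996, 0.089, 0.0, 0.0]
force: [0.3, 1.2, -1.3]
finger_gap: 0.217
```

```bash
python3 -c "
from h import *
go([.5045,-.3027,.098],YAW)"
```

```text
t 33.88 tcp [ 0.5053 -0.3032  0.1014] yaw 10.2 tilt [ 0. -0.] turn first rz -0.0 then tool mm [-0.7 -0.6  3.4] gap 0.217 F [ 0.3  1.2 -1.3]
```

Free of contact, with the foot about 5 mm above the holder floor. Releasing gently after another 3 mm down, then rising straight up.

Request:
{"method": "send_rows", "body": {"motion": [{"gripper": 12, "travel": [0, 0, 3], "rotation": [0, 0, 0]}, {"gripper": 12, "travel": [0, 0, 0], "rotation": [0, 0, 0]}, {"gripper": 30, "travel": [0, 0, 0], "rotation": [0, 0, 0]}, {"gripper": 45, "travel": [0, 0, 0], "rotation": [0, 0, 0]}, {"gripper": 60, "travel": [0, 0, 0], "rotation": [0, 0, 0]}, {"gripper": 60, "travel": [0, 0, 0], "rotation": [0, 0, 0]}, {"gripper": 60, "travel": [0, 0, -10], "rotation": [0, 0, 0]}, {"gripper": 60, "travel": [0, 0, -25], "rotation": [0, 0, 0]}, {"gripper": 60, "travel": [0, 0, -35], "rotation": [0, 0, 0]}, {"gripper": 60, "travel": [0, 0, -35], "rotation": [0, 0, 0]}, {"gripper": 60, "travel": [0, 0, -25], "rotation": [0, 0, 0]}, {"gripper": 60, "travel": [0, 0, 0], "rotation": [0, 0, 0]}]}}

```text
t: 34.88
tcp_pos: [0.5082, -0.3055, 0.2355]
tool_rot: [0.996, 0.089, 0.005, 0.005]
force: [0.6, -0.5, 0.1]
finger_gap: 0.706
```

```bash
cat > chk.py <<'E'
from h import *
go([.5045,-.3027,.23],YAW)
R=Ro.from_euler('z',YAW,degrees=True).as_matrix()[:2,:2]
for n,f in(('wrist','w15'),('scene','s15')):
    c,im=shot(n,f); c0=c
    h=cv2.cvtColor(im,cv2.COLOR_RGB2HSV); m=(h[...,0]<14)&(h[...,0]>5)&(h[...,1]>140)&(h[...,2]>90)
    v,u=np.where(m); p=proj(c,[.505,-.303,.111]); k=np.hypot(u-p[0],v-p[1])<22; print(n,'grip',u[k].mean(),v[k].mean(),u[k].min(),u[k].max(),v[k].min(),v[k].max(),k.sum(),'pred mid',p,'top',proj(c,[.505,-.303,.136]))
def sc(f):
    d=np.load(f'pics/{f}.npz'); im=d['im']; h=cv2.cvtColor(im,cv2.COLOR_RGB2HSV); m=(h[...,0]<14)&(h[...,0]>5)&(h[...,1]>140)&(h[...,2]>90)
    c={k:d[k] for k in d.files if k!='im'}; v,u=np.where(m); p=proj(c,[.505,-.303,.111]); k=np.hypot(u-p[0],v-p[1])<22; print(f,u[k].mean(),v[k].mean(),u[k].min(),u[k].max(),v[k].min(),v[k].max(),k.sum())
sc('scene4')
d0=cv2.cvtColor(np.load('pics/scene4.npz')['im'],7).astype(int); d1=cv2.cvtColor(np.load('pics/s15.npz')['im'],7).astype(int)
E
python3 chk.py
```

```text
t 34.88 tcp [ 0.5082 -0.3055  0.2355] yaw 10.2 tilt [ 0.01  -0.009] turn first rz 0.0 then tool mm [-3.1 -3.4  5.5] gap 0.706 F [ 0.6 -0.5  0.1]
wrist grip 280.5689655172414 196.64532019704433 271 295 186 225 406 pred mid [274.1607792  203.83837488] top [273.92761074 213.3131428 ]
scene grip 187.13333333333333 283.74666666666667 179 193 271 292 150 pred mid [188.38075799 278.7919006 ] top [186.56450639 271.49742213]
scene4 189.4360465116279 280.22093023255815 181 195 268 290 172
```

Request:
{"method": "send_rows", "body": {"motion": [{"gripper": 60, "travel": [0, 0, -20], "rotation": [0, 0, 0]}, {"gripper": 60, "travel": [0, 0, 0], "rotation": [0, 0, 0]}, {"gripper": 60, "travel": [0, 0, 0], "rotation": [0, 0, 0]}, {"gripper": 60, "travel": [0, 0, 0], "rotation": [0, 0, 0]}, {"gripper": 60, "travel": [0, 0, 0], "rotation": [0, 0, 0]}, {"gripper": 60, "travel": [0, 0, 0], "rotation": [0, 0, 0]}, {"gripper": 60, "travel": [0, 0, 0], "rotation": [0, 0, 0]}, {"gripper": 60, "travel": [0, 0, 0], "rotation": [0, 0, 0]}]}}

```text
t: 35.65
tcp_pos: [0.505, -0.3029, 0.2477]
tool_rot: [0.996, 0.089, -0.0, -0.0]
force: [-0.0, -0.6, 0.1]
finger_gap: 0.703
```

```bash
cat > fin.py <<'E'
from h import *
from scipy.optimize import least_squares
obs=[]
for n,f in(('wrist','w16'),('scene','s16')):
    c,im=shot(n,f); h=cv2.cvtColor(im,cv2.COLOR_RGB2HSV); m=((h[...,0]<14)&(h[...,0]>4)&(h[...,1]>140)&(h[...,2]>60)).astype(np.uint8)
    nn,l,s,ce=cv2.connectedComponentsWithStats(m); p=proj(c,[.505,-.303,.111]); i=min((j for j in range(1,nn) if s[j,4]>60),key=lambda j:np.hypot(*(ce[j]-p))); print(n,ce[i],s[i],'pred',p); obs.append((c,ce[i]))
r=least_squares(lambda P:np.hstack([proj(c,P)-u for c,u in obs]),[.505,-.303,.11]); print('grip mid ~',r.x,'resid',r.fun, 'holder (.5045,-.3027)')
c,im=shot('top','top16')
R=Ro.from_euler('z',YAW,degrees=True).as_matrix()[:2,:2]
def whites(im,c,nm):
    P=[proj(c,st(80*np.cos(a),80*np.sin(a),70)) for a in np.linspace(0,6.28,30)]; x0,y0=np.min(P,0).astype(int);x1,y1=np.max(P,0).astype(int)+1; x0=max(x0,0);y0=max(y0,0)
    g=cv2.resize(cv2.cvtColor(im[y0:y1,x0:x1],7),None,fx=4,fy=4,interpolation=2)
    rr=.011*c['fx']/np.linalg.norm(np.array(c['cam_to_world'])[:3,3]-st(0,0,27))*4
    C=cv2.HoughCircles(cv2.GaussianBlur(g,(5,5),0),cv2.HOUGH_GRADIENT,1,rr*1.3,param1=60,param2=11,minRadius=int(rr*.8),maxRadius=int(rr*1.25))
    for q in (C[0] if C is not None else [])[:16]:
        u,v=q[0]/4+x0,q[1]/4+y0; s=R.T@(ray(c,u,v,.027)[:2]-POT)*1e3
        if np.hypot(*s)<75: print(nm,np.round(s),im[int(v),int(u)])
for f in('top0','top16','s16','w13'):
    d=np.load(f'pics/{f}.npz'); whites(d['im'],{k:d[k] for k in d.files if k!='im'},f)
# changes outside pot
a=np.load('pics/top0.npz')['im'].astype(int); df=(np.abs(a-im).max(2)>45).astype(np.uint8); df=cv2.morphologyEx(df,cv2.MORPH_OPEN,np.ones((3,3)))
n,l,s,ce=cv2.connectedComponentsWithStats(df); print([(tuple((ce[i]*1.42).astype(int)),int(s[i,4])) for i in range(1,n)])
E
python3 fin.py
```

```text
wrist [287.4040404  187.19444444] [276 178  30  34 396] pred [280.24074711 194.93665985]
scene [187.4137931  284.12413793] [179 274  15  19 145] pred [188.38075799 278.7919006 ]
grip mid ~ [ 0.50979774 -0.30821595  0.1020359 ] resid [0.27081168 0.43131235 1.24917986 0.1390244 ] holder (.5045,-.3027)
top0 [-21. -35.] [ 74 113 149]
top0 [-44.  -1.] [ 73 113 150]
top0 [-20.  32.] [ 35 140  64]
top0 [-13.  -6.] [204 109  67]
top0 [13.  4.] [ 39 149  71]
top0 [ 25. -40.] [197 107  61]
top0 [19. 35.] [194 192 183]
top0 [37. -1.] [199 196 190]
top0 [-22.  68.] [194 192 192]
top16 [ 1. -9.] [209 112  66]
top16 [51. 34.] [210 207 203]
top16 [18.  6.] [ 42 158  78]
top16 [ 8. 68.] [ 43 157  78]
top16 [-17. -64.] [ 76 119 159]
top16 [  6. -60.] [209 109  61]
top16 [ 49. -34.] [208 206 201]
top16 [38. 51.] [211 208 209]
top16 [-38.  60.] [206 205 204]
top16 [-34.  45.] [214 211 212]
s16 [58. 35.] [255 255 255]
s16 [24.  5.] [ 93 206 123]
s16 [ 6. -8.] [253 169 122]
s16 [-63.  20.] [118 161 209]
s16 [36. 58.] [244 243 245]
s16 [-68. -15.] [233 229 233]
w13 [-16. -65.] [ 78 108 134]
w13 [ 51. -35.
[... 1839 characters left out ...]
(473)), 262), ((np.int64(282), np.int64(517)), 398), ((np.int64(359), np.int64(525)), 61), ((np.int64(412), np.int64(529)), 53), ((np.int64(619), np.int64(532)), 97), ((np.int64(481), np.int64(531)), 33), ((np.int64(263), np.int64(540)), 56), ((np.int64(602), np.int64(541)), 9), ((np.int64(254), np.int64(554)), 129), ((np.int64(239), np.int64(561)), 12), ((np.int64(347), np.int64(565)), 82), ((np.int64(401), np.int64(574)), 242), ((np.int64(246), np.int64(568)), 25), ((np.int64(237), np.int64(576)), 74), ((np.int64(359), np.int64(587)), 404), ((np.int64(225), np.int64(581)), 12), ((np.int64(224), np.int64(592)), 32), ((np.int64(426), np.int64(591)), 24), ((np.int64(791), np.int64(593)), 13)]
```

Last checks: the rod stands in the holder leaning about 0.08 rad and is still. All the beads found lie inside the pot, including both whites near (54,36) and (37,52) mm, and the lever is down. The gripper is clear, so I'm handing in.

```bash
python3 -c "
from h import *
s=manip.sense(); print(s['t'],s['tcp_pos'],s['force']); print(manip.sign_off())"
```

```text
35.8 [ 0.50514516 -0.30299156  0.2481213 ] [-0.13111806 -0.0280138   0.23548298]
the job is handed in; nothing more can be done
None
```

The job is done and handed in at about 36 s of robot time. No verdict is reported at hand-in.

**What I did**
- **Lever:** I pressed it along its arc until it snapped down. It was still down in the later pictures.
- **Offcuts:** I found two on the bench and put both in the pot.
- **Stirring:** I made three counted clockwise turns at about 40 mm radius, plus a lead-in of about three-quarters of a turn. The foot ran about 7 mm above the pot floor.
- **Rod:** I stood it back in the largest yellow holder, the one it came from.

**Last checks**
- **Beads:** All eight were located inside the pot. At least one of each colour had moved well over 15 mm.
- **Rod:** It leans about 0.08 rad in the holder. The foot's depth was not measured directly after release; just before it, the foot was about 3–5 mm above the holder floor.
- **Arm:** The gripper is clear of everything and reads no force.

**Doubts and disagreements**
- **Lead-in:** An offcut pushed the tool about 10 mm inward for a moment, with about 10 N. It freed itself, and the counted turns ended on the commanded points.
- **Pot position:** The cameras disagreed by about 3–4 mm on where the pot is. That is well inside the margins.
- **Final views:** The picture limit was used up, so the last bead and rod checks came from image processing. I last saw the offcuts by eye early in the stirring and did not locate them after it. I also did not measure the brush and magnet at the end; I moved nothing near them.

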